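# Stand a fallen silencer core back in its bay of the deep stock bin

### The job

One silencer core, the tube with the yellow paint band, has fallen over on the floor of the deep stock bin. Tip it up inside the bin, without lifting it out, so that it stands on its plain end with the painted end on top, fully inside the bay that carries the yellow label. Set it down rather than letting it fall, let go of it, and leave the other two cores and the things on the bench as they are.

Things in the scene. Friction and masses are not known exactly. Their poses are not given: they have to be found in the camera images.
- bin: deep open sheet-steel stock bin, grey, fixed on the bench. Origin: centre of its underside, on the bench; x away from the robot, y to the left, z up (turned up to 0.15 rad). Inside 330 mm along x, 370 mm along y, walls 4 mm thick, rim 190 mm above the bench. Four bays line its far wall; the rest of the floor, nearer the robot, is clear apart from the fallen core
- bin_floor (a point): centre of the bin's flat black rubber floor, 10 mm above the bench and 180 mm below the rim
- bin_left_rim (a point): top of the rim at the middle of the bin's left (+y) end wall, over the middle of the wall's thickness. All round, the rim is a round bead 10 mm thick, its centre 5 mm below this point. Rubber, steel and tubes grip each other fairly well: a core leaned on this rim at 50 degrees or steeper, plain end on the floor, stays there
- bin_bays (a point): centre of the row of four bays, at floor level. Bay centres lie at y = -139, -46, 46 and 139 mm from here along the bin's y. Each bay is 88 mm wide and 72 mm deep (from the far wall), open on top and towards the robot; 4 mm thick dividers, 72 mm long and 70 mm high above the floor, part them
- core: the fallen core, the part to stand up: perforated steel tube, open at both ends, outside diameter 42 mm, 260 mm long, wall 3 mm, 0.25 to 0.5 kg, with a 33 mm wide yellow paint band at one end. It lies on the bin floor, roughly along the bin's y, painted end to the left. Origin: middle of the tube on its centre line; x axis along the tube towards the painted end
- core_painted_end (a point): centre of the end face of the fallen core's painted end (130 mm from its origin)
- core_plain_end (a point): centre of the end face of the fallen core's plain end (130 mm from its origin the other way); it must end up underneath, on the bin floor
- label_yellow: sloping yellow plastic plate, 64 mm wide, clipped outside the bin's far (+x) rim behind one bay. Origin: on the outer face of the far wall at rim height, at the middle of that bay's width; axes as the bin's. The four labels change places between starts. It marks the bay where the fallen core belongs
- label_red: sloping red plastic plate, 64 mm wide, clipped outside the bin's far (+x) rim behind one bay. Origin: on the outer face of the far wall at rim height, at the middle of that bay's width; axes as the bin's. The four labels change places between starts
- label_blue: sloping blue plastic plate, 64 mm wide, clipped outside the bin's far (+x) rim behind one bay. Origin: on the outer face of the far wall at rim height, at the middle of that bay's width; axes as the bin's. The four labels change places between starts
- label_green: sloping green plastic plate, 64 mm wide, clipped outside the bin's far (+x) rim behind one bay. Origin: on the outer face of the far wall at rim height, at the middle of that bay's width; axes as the bin's. The four labels change places between starts. Its bay is empty too, but is not for this core
- bay_yellow (a point): centre of the bay behind which the yellow label sits, at floor level (10 mm above the bench): where the fallen core's plain end must stand
- core_red: perforated steel tube, open at both ends, outside diameter 42 mm, 260 mm long, wall 3 mm, about 0.36 kg, with a 33 mm wide red paint band at one end; it stands upright, painted end up, in the bay with the red label. Origin: centre of its lower (plain) end, z axis up along the tube. Bystander: leave it standing
- core_blue: perforated steel tube, open at both ends, outside diameter 42 mm, 260 mm long, wall 3 mm, about 0.36 kg, with a 33 mm wide blue paint band at one end; it stands upright, painted end up, in the bay with the blue label. Origin: centre of its lower (plain) end, z axis up along the tube. Bystander: leave it standing
- end_cap: black tapered silencer end cap, 88 mm wide at the foot, 78 mm high, standing on the bench to the left of the bin. Origin: centre of its underside. Bystander: leave it alone
- tape_roll: roll of masking tape, 84 mm across, 26 mm high, lying flat on the bench to the right of the bin. Origin: centre of its underside. Bystander: leave it alone

How it is judged (in metres and radians):
On the way, in this order (a step that is already met when the one before it is completed fails the run):
1. the painted end of the fallen core is raised: the tube is steeper than 30 degrees (angle between core's own x axis and vertical below 1.047 rad), for 0.1 s.
2. the core is upright, painted end on top, with its plain end down in the bin (angle between core's own x axis and vertical below 0.17 rad and height (world z) of core_plain_end below 0.19 m), for 0.2 s.
At the end, for the whole second after the job is handed in: The yellow core stands at rest and upright (0.08 rad), painted end up, plain end on the bin floor (6 mm) and within 30 mm of the centre of the yellow-labelled bay. The red and blue cores stand (0.1 rad); they, the end cap and the tape roll are within 30 mm of their starts (angle between core's own x axis and vertical below 0.08 rad and horizontal distance between core_plain_end and bay_yellow below 0.03 m and height (world z) of core_plain_end below 0.016 m and linear speed of core below 0.02 m/s and angular speed of core below 0.2 rad/s and angle between each of core_red, core_blue's own z axis and vertical below 0.1 rad and distance of each of core_red, core_blue, end_cap, tape_roll from where it was at the start of the episode below 0.03 m); the robot touches nothing.
It fails at once if the fallen core is lifted out of the bin (both its ends above the rim) (height (world z) of each of core_plain_end, core_painted_end above 0.19 m).
It fails at once if the core falls: it moves faster than 0.5 m/s with no finger on it (linear speed of core above 0.5 m/s and contact force between the fingers and core below 0.2 N).
It fails at once if one of the standing cores is tipped or knocked away (over 0.25 rad or 30 mm) (angle between any of core_red, core_blue's own z axis and vertical above 0.25 rad or distance of any of core_red, core_blue from where it was at the start of the episode above 0.03 m).
It fails at once if the end cap or the tape roll is moved by more than 30 mm (distance of any of end_cap, tape_roll from where it was at the start of the episode above 0.03 m).
It also fails if it takes over 58 s, if anything falls off the work surface, if the arm or the gripper's body presses on something with over 40 N, if the wrist force passes 120 N, or if a joint passes its speed limit or range.

### The arm

A 6-joint arm with a two-finger parallel gripper is mounted at the origin on the work surface. World frame = base frame: x ahead of the robot, y to its left, z up, the work surface at z = 0. Lengths are in m, angles in degrees, forces in N, time in s.
With the tool pointing down it reaches from about 0.35 to 0.875 m from the base axis. Payload 4.2 kg.
Tool frame: the origin (TCP) lies at the very end of the fingers, on their centre line; the grasp point (between the pads) lies 19 mm behind it (r.hold_point_z is the distance from the TCP to the grasp point, in m); z points along the fingers, y is the direction in which the jaws open and shut (so a half turn about z gives the same grasp; the last joint's range is limited). The gripper opens to 87 mm and grips with 3 to 60 N. Pads are 19 mm wide; open, the fingers measure 117 mm over their backs; the gripper's body (75 mm by 190 mm) begins 51 mm behind the grasp point.
Start: joints at [-56.746, 22.042, 0.453, 0, -68.411, -14.817], TCP at [0.198, -0.593, 0.223] pointing down, gripper open.
Joint ranges: [-179.83, 179.83], [-69.29, 118.12], [-61.27, 80.66], [-181.25, 117.63], [-171.15, -9.14], [-177.46, 177.46]. Speed limits (degrees/s): [159.86, 159.86, 180, 180, 180, 180].

### API

Orientations are given as a 3x3 rotation matrix whose columns are the frame's x, y, z axes.
In Python, from station import r, cams, ticket gives the robot as it stands.
- The arm moves only by the tool drive_tool, never from a script. Its argument "deltas" is a list of rows, each an object of numbers: "dx", "dy", "dz": the shift along the tool's x, y, z in m; "wx", "wy", "wz": the turn, a rotation vector about the tool's x, y, z in degrees. A call has 1 to 20 rows; each row is the pose to reach, as a shift and turn from the pose commanded when the call began, along the tool's axes at that moment; what a row does not reach only later rows make up. A row lasts 1/10 s, in which the tool goes at most 50 mm and 8.59 degrees, less where a joint would pass 70% of its speed; a pose out of reach is approached as far as the arm can. A call with a gripper value outside its range is refused whole. "gripper" is the opening, from 0 (shut) to 1 (fully open), set as the call begins (left out, the last holds). The fingers move at their own pace and stop on an object; the grip force is fixed at half the most. Time passes only in rows, so rows that repeat a pose let the fingers close. It gives the time, the measured TCP pose, the force and the opening at its end, in the units of the state.
- r.sense(): the state, without advancing time (a new reading comes with each control period).
- cams.capture(name): name is "scene" or "side" or "wrist"; returns the picture (420x560x3 uint8, red, green, blue); there is no depth.
- cams.camera_model(name): a dict with "intrinsics" (3x3 intrinsics, pixels), "extrinsics" (4x4, takes a point from world to camera coordinates); the wrist camera has in their place "T_tool_cam" (4x4, takes a point from camera to tool coordinates, whose origin is the TCP and whose axes are the flange's). Camera axes: x right, y down, z forward; pixel columns grow to the right and rows downward; lengths in m; the calibration is good to about 2 mm. A picture is of the moment at which its call begins: read the wrist's pose just before it. camera_model takes no time and is no camera call.
- ticket.finish_job(): hands the job in, once; it reports no verdict.
The state is a dict: "time_s": time; "joints": joint angles; "joint_velocities": joint speeds; "effort": joint torques, N m; "tcp_pos": TCP position; "ee_rot": TCP orientation; "wrist_force": force on the tool from outside, world axes, zero at the start; "moment": the same for the moment, N m; "gripper_width": opening from 0.0 (shut) to 1.0 (fully open).
Only numpy, scipy, OpenCV 4.12 (cv2) and the standard library are available. Lean on these libraries where they do the work, as an engineer would, in place of code of your own. Each camera call takes 0.05 s, during which the arm holds its last target.

## Working session

There is one attempt and no reset: what is moved stays moved. The work goes in short steps, Python scripts to look and compute and a tool call to move; the robot and the scene stay as the last step left them, time stands still between calls to the robot, and variables do not carry over. Pictures are saved under pics/ and viewed, and the job is handed in when it is done.

Besides the shell and the picture viewer there is one more tool, called after "Request:" in YAML: its name, and indented under it one key for each argument. drive_tool: Moves the arm, as the interface text tells. Its arguments: {"type":"object","properties":{"deltas":{"type":"array","items":{"type":"object","properties":{"dx":{"type":"number"},"dy":{"type":"number"},"dz":{"type":"number"},"wx":{"type":"number"},"wy":{"type":"number"},"wz":{"type":"number"}}}},"gripper":{"type":"number"}},"required":["deltas"]}

```bash
ls; mkdir -p pics
python3 - <<'E'
from station import r,cams,ticket
import cv2,numpy as np
np.set_printoptions(precision=4,suppress=True)
s=r.sense();print(s['time_s'],s['tcp_pos'],s['ee_rot'],s['gripper_width'],r.hold_point_z)
for n in ['scene','side','wrist']:
    im=cams.capture(n);cv2.imwrite(f'pics/{n}0.png',im[:,:,::-1])
    m=cams.camera_model(n)
    for k in m: print(n,k,np.array(m[k]))
E
```

```text
pics
0.0 [ 0.1975 -0.5923  0.2215] [[-0.9487 -0.3161 -0.0008]
 [-0.3161  0.9487  0.002 ]
 [ 0.0001  0.0022 -1.    ]] 1.0003592186149193 0.0187
scene intrinsics [[492.4859   0.     274.4403]
 [  0.     492.4859 211.682 ]
 [  0.       0.       1.    ]]
scene extrinsics [[-0.2635  0.9646  0.0108  0.1548]
 [ 0.6969  0.1981 -0.6893 -0.283 ]
 [-0.667  -0.1741 -0.7244  1.7973]
 [ 0.      0.      0.      1.    ]]
side intrinsics [[383.1964   0.     286.5959]
 [  0.     383.1964 211.2714]
 [  0.       0.       1.    ]]
side extrinsics [[ 0.9235 -0.383   0.0209 -0.5206]
 [-0.1866 -0.4963 -0.8478  0.1957]
 [ 0.3351  0.7791 -0.5298  1.1471]
 [ 0.      0.      0.      1.    ]]
wrist intrinsics [[333.2352   0.     277.1609]
 [  0.     333.2352 206.9472]
 [  0.       0.       1.    ]]
wrist T_tool_cam [[ 0.0002 -0.9602 -0.2793  0.0768]
 [ 1.      0.0001  0.0002  0.0016]
 [-0.0002 -0.2793  0.9602 -0.1618]
 [ 0.      0.      0.      1.    ]]
```

View pics/scene0.png

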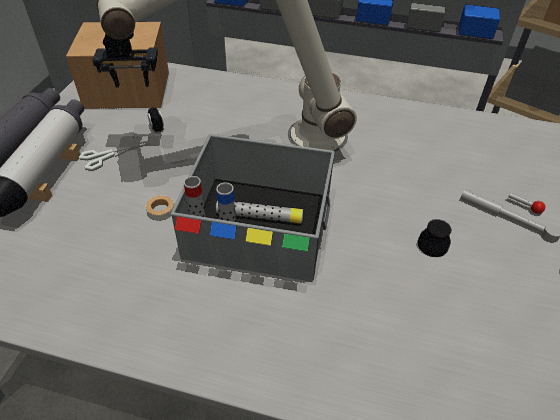

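View pics/side0.png

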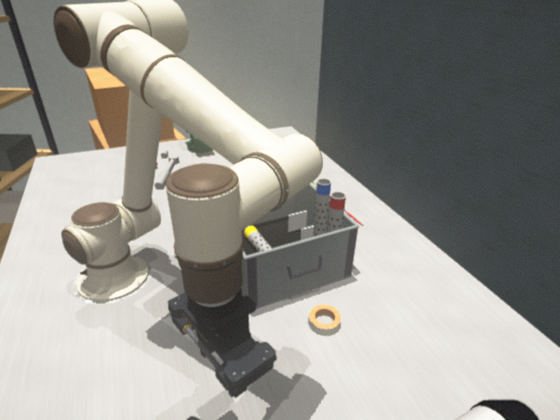

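View pics/wrist0.png

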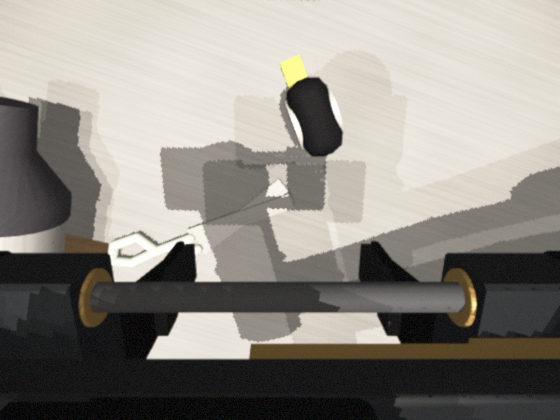

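The scene view shows the labels running left to right (−y to +y) as red (187,225), blue (224,230), yellow (259,236) and green (296,242), so yellow is the +46 bay. The fallen core runs from about (238,211) to its painted end near (301,215). I'll zoom in next for measurements.

Run:
```python
import cv2
im=cv2.imread('pics/scene0.png');c=im[125:285,165:345]
cv2.imwrite('pics/scene0z.png',cv2.resize(c,None,fx=4,fy=3.75,interpolation=cv2.INTER_CUBIC)) if 0 else cv2.imwrite('pics/scene0z.png',cv2.resize(im[130:280,165:345],None,fx=4,fy=4,interpolation=cv2.INTER_CUBIC))
im=cv2.imread('pics/side0.png');cv2.imwrite('pics/side0z.png',cv2.resize(im[170:310,230:380],None,fx=4,fy=4,interpolation=cv2.INTER_CUBIC))
```

```text
(no output)
```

View pics/scene0z.png

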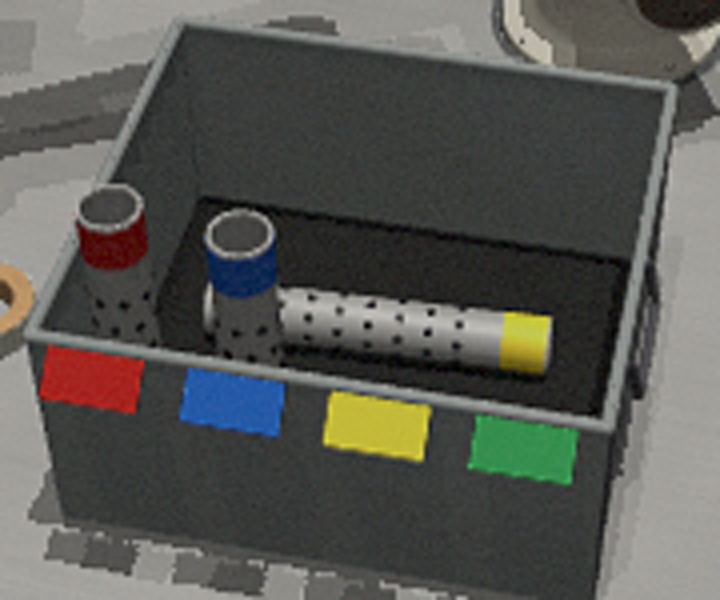

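View pics/side0z.png

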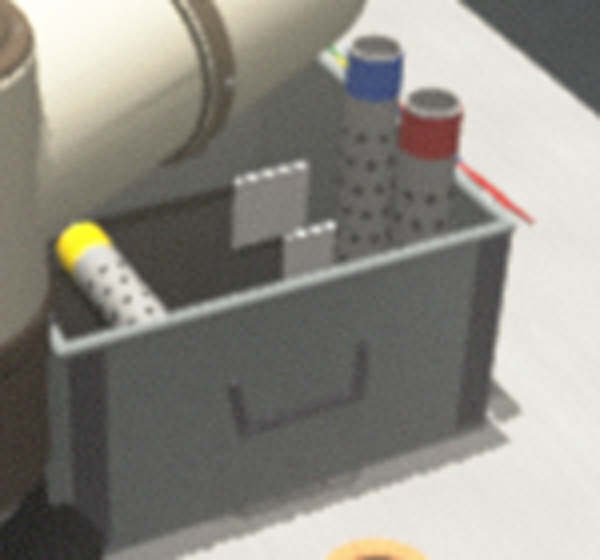

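```bash
cat > h.py <<'E'
import numpy as np,cv2
from station import r,cams,ticket
np.set_printoptions(precision=4,suppress=True)
def ray(n,uv,T=None):
    m=cams.camera_model(n);K=np.array(m['intrinsics'])
    d=np.linalg.solve(K,np.array([uv[0],uv[1],1.]))
    if n=='wrist':
        E=T@np.array(m['T_tool_cam']);return E[:3,3],E[:3,:3]@d
    E=np.array(m['extrinsics']);R=E[:3,:3];return -R.T@E[:3,3],R.T@d
def onz(n,uv,z,T=None):
    c,d=ray(n,uv,T);return c+d*(z-c[2])/d[2]
def proj(n,p):
    m=cams.camera_model(n);E=np.array(m['extrinsics']);q=E[:3,:3]@np.array(p)+E[:3,3];q=np.array(m['intrinsics'])@q;return q[:2]/q[2]
def toolT():
    s=r.sense();T=np.eye(4);T[:3,:3]=s['ee_rot'];T[:3,3]=s['tcp_pos'];return T
E
python3 - <<'E'
from h import *
z=lambda u,v:(u/4+165-.375,v/4+130-.375)
C=np.array([onz('scene',z(*p),.185) for p in [(182,24),(672,88),(610,425),(35,333)]]);print(C)
print('sides',[np.linalg.norm(C[i]-C[(i+1)%4]) for i in range(4)])
c=C.mean(0); 
yd=(C[1]-C[0])+(C[2]-C[3]); xd=(C[3]-C[0])+(C[2]-C[1])
a1=np.arctan2(-yd[0],yd[1]);a2=np.arctan2(xd[1],xd[0]);print('centre',c,a1,a2)
th=(a1+a2)/2
R=np.array([[np.cos(th),-np.sin(th)],[np.sin(th),np.cos(th)]])
print('bay',c[:2]+R@[165-36,46], 'leftrim',c[:2]+R@[0,187])
for p in [(552,344),(208,310),(520,342),(300,317)]:
    q=onz('scene',z(*p),.031);print(p,q,R.T@(q[:2]-c[:2]))
for n,p in [('yellow',(377,392)),('green',(525,416)),('red',(93,347)),('blue',(235,370))]:
    q=onz('scene',z(*p),.19);print(n,q,R.T@(q[:2]-c[:2]))
for n,p in [('blue',(241,234)),('red',(111,208))]:
    q=onz('scene',z(*p),.27);print(n,q,R.T@(q[:2]-c[:2]))
print(onz('scene',(435,245),.02),onz('scene',(160,207),.013), ray('scene',(280,210))[0], ray('side',(280,210))[0])
E
```

```text
[[ 0.337  -0.2716  0.185 ]
 [ 0.3092  0.0983  0.185 ]
 [ 0.6402  0.1216  0.185 ]
 [ 0.6645 -0.2498  0.185 ]]
sides [np.float64(0.3709431588089762), np.float64(0.3318122912180622), np.float64(0.37214797778396125), np.float64(0.3281556873003815)]
centre [ 0.4877 -0.0754  0.185 ] 0.07026877818672406 0.06828861088290969
bay [125.994   54.7441] leftrim [-12.457 186.476]
(552, 344) [0.4404 0.0469 0.031 ] [-0.0388  0.1253]
(208, 310) [ 0.4773 -0.2122  0.031 ] [-0.0199 -0.1357]
(520, 342) [0.4449 0.0234 0.031 ] [-0.0359  0.1015]
(300, 317) [ 0.4652 -0.1429  0.031 ] [-0.0271 -0.0658]
yellow [ 0.6575 -0.0231  0.19  ] [0.173  0.0404]
green [0.6516 0.0702 0.19  ] [0.1736 0.1339]
red [ 0.67   -0.2071  0.19  ] [ 0.1727 -0.144 ]
blue [ 0.6641 -0.1141  0.19  ] [ 0.1733 -0.0508]
blue [ 0.6241 -0.1188  0.27  ] [ 0.1331 -0.0528]
red [ 0.6242 -0.2039  0.27  ] [ 0.1272 -0.1376]
[0.4389 0.4371 0.02  ] [ 0.5083 -0.387   0.013 ] [1.4368 0.2197 1.1053] [ 0.1329 -0.996   0.7846]
```

```bash
cat >> h.py <<'E'
from scipy.spatial.transform import Rotation as Ro
TH=.0693; BC=np.array([.4877,-.0770])
RB=np.array([[np.cos(TH),-np.sin(TH),0],[np.sin(TH),np.cos(TH),0],[0,0,1]])
def b2w(x,y,z): return RB@np.array([x,y,z])+np.array([*BC,0])
def w2b(p): return RB.T@(np.array(p)-np.array([*BC,0]))
def delta(Rt,pt):
    T=toolT();d=T[:3,:3].T@(np.array(pt)-T[:3,3]);w=Ro.from_matrix(T[:3,:3].T@Rt).as_rotvec(degrees=True)
    print('d(mm)',np.round(d*1e3,1),'w(deg)',np.round(w,2));return d,w
def frame(z,y):
    z=np.array(z,float);z/=np.linalg.norm(z);y=np.array(y,float);y-=z*(y@z);y/=np.linalg.norm(y);return np.c_[np.cross(y,z),y,z]
E
python3 - <<'E'
from h import *
u=np.array([-.0369,.2591,0]);u/=np.linalg.norm(u)
Rt=frame([0,0,-1],[u[1],-u[0],0])
print(Rt,r.sense()['joints'])
pl=np.array([.4773,-.2122,.031]);g=pl+u*.15;print(g)
delta(Rt,[g[0],g[1],.33])
E
```

```text
[[-0.141  0.99   0.   ]
 [ 0.99   0.141  0.   ]
 [ 0.     0.    -1.   ]] [-56.7454  22.0805   0.3978  -0.018  -68.4101 -14.8159]
[ 0.4562 -0.0637  0.031 ]
d(mm) [-412.5  420.1 -107.6] w(deg) [  0.06  -0.09 100.33]
```

Request:
drive_tool:
  deltas:
    - {"dz": -0.04}
    - {"dz": -0.08}
    - {"dz": -0.108}
    - {"dx": -0.04, "dy": 0.04, "dz": -0.108, "wz": 8}
    - {"dx": -0.07, "dy": 0.07, "dz": -0.108, "wz": 16}
    - {"dx": -0.1, "dy": 0.1, "dz": -0.108, "wz": 24}
    - {"dx": -0.13, "dy": 0.13, "dz": -0.108, "wz": 32}
    - {"dx": -0.16, "dy": 0.16, "dz": -0.108, "wz": 40}
    - {"dx": -0.19, "dy": 0.19, "dz": -0.108, "wz": 48}
    - {"dx": -0.22, "dy": 0.22, "dz": -0.108, "wz": 56}
    - {"dx": -0.25, "dy": 0.25, "dz": -0.108, "wz": 64}
    - {"dx": -0.28, "dy": 0.28, "dz": -0.108, "wz": 72}
    - {"dx": -0.31, "dy": 0.31, "dz": -0.108, "wz": 80}
    - {"dx": -0.34, "dy": 0.34, "dz": -0.108, "wz": 88}
    - {"dx": -0.37, "dy": 0.375, "dz": -0.108, "wz": 95}
    - {"dx": -0.4, "dy": 0.4, "dz": -0.108, "wz": 100.3}
    - {"dx": -0.4125, "dy": 0.42, "dz": -0.108, "wz": 100.3}
    - {"dx": -0.4125, "dy": 0.42, "dz": -0.108, "wz": 100.3}
    - {"dx": -0.4125, "dy": 0.42, "dz": -0.108, "wz": 100.3}

```text
schema error: expected keys dx, dy, dz, wx, wy, wz
```

Run:
```python
from h import *
print(toolT(),r.sense()['joints'])
np.save('Tw1.npy',toolT());im=cams.capture('wrist');cv2.imwrite('pics/w1.png',im[:,:,::-1])
```

```text
[[-0.9487 -0.3162 -0.0006  0.1975]
 [-0.3162  0.9487  0.0015 -0.5925]
 [ 0.0001  0.0016 -1.      0.2217]
 [ 0.      0.      0.      1.    ]] [-56.7454  22.0805   0.3978  -0.018  -68.4101 -14.8159]
```

View pics/w1.png

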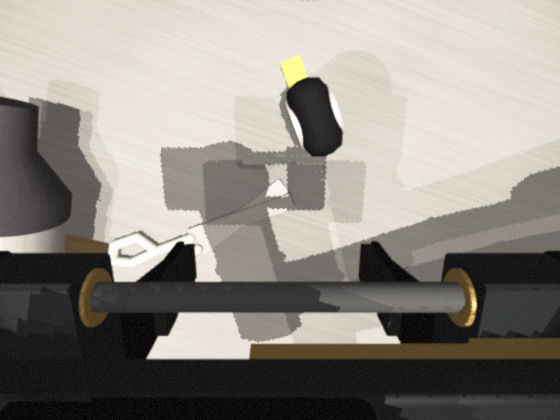

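The drive call was refused because each row needs all six keys, so the arm hasn't moved and the picture is unchanged. I'll resend it with full rows.

Request:
drive_tool:
  deltas:
    - {"dx": 0, "dy": 0, "dz": -0.04, "wx": 0, "wy": 0, "wz": 0}
    - {"dx": 0, "dy": 0, "dz": -0.08, "wx": 0, "wy": 0, "wz": 0}
    - {"dx": 0, "dy": 0, "dz": -0.108, "wx": 0, "wy": 0, "wz": 0}
    - {"dx": -0.04, "dy": 0.04, "dz": -0.108, "wx": 0, "wy": 0, "wz": 8}
    - {"dx": -0.07, "dy": 0.07, "dz": -0.108, "wx": 0, "wy": 0, "wz": 16}
    - {"dx": -0.1, "dy": 0.1, "dz": -0.108, "wx": 0, "wy": 0, "wz": 24}
    - {"dx": -0.13, "dy": 0.13, "dz": -0.108, "wx": 0, "wy": 0, "wz": 32}
    - {"dx": -0.16, "dy": 0.16, "dz": -0.108, "wx": 0, "wy": 0, "wz": 40}
    - {"dx": -0.19, "dy": 0.19, "dz": -0.108, "wx": 0, "wy": 0, "wz": 48}
    - {"dx": -0.22, "dy": 0.22, "dz": -0.108, "wx": 0, "wy": 0, "wz": 56}
    - {"dx": -0.25, "dy": 0.25, "dz": -0.108, "wx": 0, "wy": 0, "wz": 64}
    - {"dx": -0.28, "dy": 0.28, "dz": -0.108, "wx": 0, "wy": 0, "wz": 72}
    - {"dx": -0.31, "dy": 0.31, "dz": -0.108, "wx": 0, "wy": 0, "wz": 80}
    - {"dx": -0.34, "dy": 0.34, "dz": -0.108, "wx": 0, "wy": 0, "wz": 88}
    - {"dx": -0.37, "dy": 0.375, "dz": -0.108, "wx": 0, "wy": 0, "wz": 95}
    - {"dx": -0.4, "dy": 0.4, "dz": -0.108, "wx": 0, "wy": 0, "wz": 100.3}
    - {"dx": -0.4125, "dy": 0.42, "dz": -0.108, "wx": 0, "wy": 0, "wz": 100.3}
    - {"dx": -0.4125, "dy": 0.42, "dz": -0.108, "wx": 0, "wy": 0, "wz": 100.3}
    - {"dx": -0.4125, "dy": 0.42, "dz": -0.108, "wx": 0, "wy": 0, "wz": 100.3}

```text
time_s: 2.1
tcp_pos: [0.4592, -0.0905, 0.3295]
ee_rot: [[-0.173, 0.985, -0.004], [0.985, 0.173, 0.027], [0.028, 0.001, -1.0]]
wrist_force: [0.3, -0.6, 0.6]
gripper_width: 1.0
```

Run:
```python
from h import *
print(toolT(),r.sense()['joints'])
np.save('Tw1.npy',toolT());im=cams.capture('wrist');cv2.imwrite('pics/w1b.png',im[:,:,::-1])
```

```text
[[-0.1727  0.985  -0.0043  0.4592]
 [ 0.9846  0.1728  0.0274 -0.0905]
 [ 0.0277  0.0005 -0.9996  0.3295]
 [ 0.      0.      0.      1.    ]] [   7.7071    3.1198   -8.4251   -1.6215  -78.493  -177.4328]
```

View pics/w1b.png

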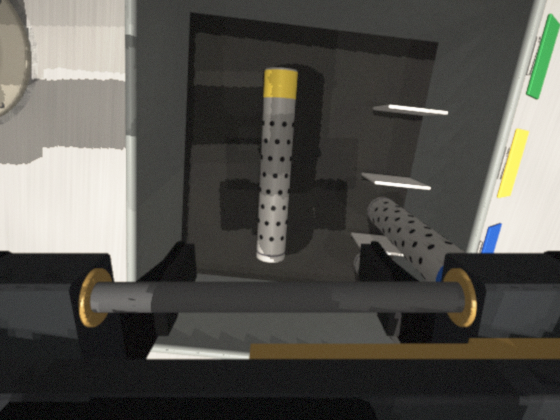

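The picture shows the core with its painted end at (281,70) and plain end at (270,262), and the yellow bay's divider tops at (375,108)–(447,113) and (362,177)–(430,187). Joint 6 is at its range end, so I'll use the grasp turned by a half turn. First I'll refine the measurements.

Run:
```python
from h import *
T=np.load('Tw1.npy')
f=lambda p,z:onz('wrist',p,z,T)
for nm,p,z in [('div93 front',(375,107.5),.08),('div93 back',(447,113),.08),('div0 front',(362,176),.08),('div0 back',(430,187),.08),('floor NL',(190,13),.01),('floor FL',(437,42),.01),('core P mid',(280,100),.031),('core Q mid',(271.5,240),.031),('P end top',(281,68),.052),('Pend mid',(281,68),.031),('Q end top',(270,258),.052),('Q bot',(270,262),.031),('yl top',(505,196),.19),('yl2',(523,130),.19)]:
    q=f(p,z);print(nm,q,w2b(q))
print((T@np.array(cams.camera_model('wrist')['T_tool_cam']))[:3,3])
im=cv2.imread('pics/w1b.png');cv2.imwrite('pics/w1z.png',cv2.resize(im[0:280,120:560],None,fx=1.8,fy=1.8,interpolation=cv2.INTER_CUBIC))
```

```text
div93 front [0.5583 0.0164 0.08  ] [0.0769 0.0883 0.08  ]
div93 back [0.6446 0.0251 0.08  ] [0.1636 0.091  0.08  ]
div0 front [ 0.5625 -0.0663  0.08  ] [0.0754 0.0055 0.08  ]
div0 back [ 0.6504 -0.0651  0.08  ] [0.1631 0.0006 0.08  ]
floor NL [0.3112 0.0952 0.01  ] [-0.1641  0.184   0.01  ]
floor FL [0.6379 0.1175 0.01  ] [0.1633 0.1836 0.01  ]
core P mid [0.4455 0.008  0.031 ] [-0.0362  0.0877  0.031 ]
core Q mid [ 0.4676 -0.1877  0.031 ] [-0.0277 -0.109   0.031 ]
P end top [0.4401 0.0441 0.052 ] [-0.0391  0.1241  0.052 ]
Pend mid [0.4399 0.047  0.031 ] [-0.0391  0.1271  0.031 ]
Q end top [ 0.4691 -0.2072  0.052 ] [-0.0276 -0.1286  0.052 ]
Q bot [ 0.4713 -0.2225  0.031 ] [-0.0265 -0.1441  0.031 ]
yl top [ 0.6674 -0.0487  0.19  ] [0.1812 0.0158 0.19  ]
yl2 [0.6625 0.0114 0.19  ] [0.1805 0.076  0.19  ]
[ 0.446  -0.0179  0.4933]
```

View pics/w1z.png

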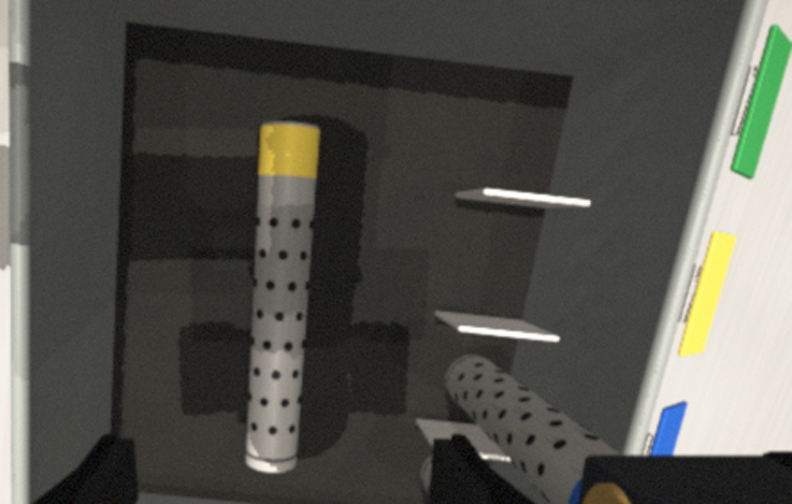

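```bash
cat >> h.py <<'E'
def coreR(sgn=-1):
    ub=np.array([-.047,1,0]);ub/=np.linalg.norm(ub);u=RB@ub
    return u,frame([0,0,-1],sgn*np.array([u[1],-u[0],0]))
E
python3 - <<'E'
from h import *
u,Rt=coreR(); g=b2w(-.0327,.0145,0)
print(g,Rt); delta(Rt,[g[0],g[1],.25])
E
```

```text
[ 0.4541 -0.0648  0.    ] [[ 0.116  -0.9932  0.    ]
 [-0.9932 -0.116   0.    ]
 [ 0.      0.     -1.    ]]
d(mm) [24.2 -0.5 80.4] w(deg) [   2.45    0.02 -176.72]
```

Request:
drive_tool:
  deltas:
    - {"dx": 0, "dy": 0, "dz": 0, "wx": 0, "wy": 0, "wz": -8}
    - {"dx": 0, "dy": 0, "dz": 0, "wx": 0, "wy": 0, "wz": -16}
    - {"dx": 0, "dy": 0, "dz": 0, "wx": 0, "wy": 0, "wz": -24}
    - {"dx": 0, "dy": 0, "dz": 0, "wx": 0, "wy": 0, "wz": -32}
    - {"dx": 0, "dy": 0, "dz": 0, "wx": 0, "wy": 0, "wz": -40}
    - {"dx": 0, "dy": 0, "dz": 0, "wx": 0, "wy": 0, "wz": -48}
    - {"dx": 0, "dy": 0, "dz": 0, "wx": 0, "wy": 0, "wz": -56}
    - {"dx": 0, "dy": 0, "dz": 0, "wx": 0, "wy": 0, "wz": -64}
    - {"dx": 0, "dy": 0, "dz": 0, "wx": 0, "wy": 0, "wz": -72}
    - {"dx": 0, "dy": 0, "dz": 0, "wx": 0, "wy": 0, "wz": -80}
    - {"dx": 0, "dy": 0, "dz": 0, "wx": 0, "wy": 0, "wz": -88}
    - {"dx": 0, "dy": 0, "dz": 0, "wx": 0, "wy": 0, "wz": -96}
    - {"dx": 0, "dy": 0, "dz": 0, "wx": 0, "wy": 0, "wz": -104}
    - {"dx": 0, "dy": 0, "dz": 0, "wx": 0, "wy": 0, "wz": -112}
    - {"dx": 0, "dy": 0, "dz": 0, "wx": 0, "wy": 0, "wz": -120}
    - {"dx": 0, "dy": 0, "dz": 0, "wx": 0, "wy": 0, "wz": -128}
    - {"dx": 0, "dy": 0, "dz": 0, "wx": 0, "wy": 0, "wz": -136}
    - {"dx": 0, "dy": 0, "dz": 0, "wx": 0, "wy": 0, "wz": -144}
    - {"dx": 0, "dy": 0, "dz": 0, "wx": 0, "wy": 0, "wz": -152}
    - {"dx": 0, "dy": 0, "dz": 0, "wx": 0, "wy": 0, "wz": -158}

```text
time_s: 4.15
tcp_pos: [0.4587, -0.0912, 0.33]
ee_rot: [[-0.205, -0.979, -0.003], [-0.978, 0.205, 0.028], [-0.026, 0.009, -1.0]]
wrist_force: [0.1, -0.7, 0.4]
gripper_width: 1.008
```

Run:
```python
from h import *
print(r.sense()['joints'])
u,Rt=coreR(); g=b2w(-.0327,.0145,0)
delta(Rt,[g[0],g[1],.23])
```

```text
[  7.6132   3.0338  -8.4442  -1.625  -78.4822 -19.1412]
d(mm) [-22.3   9.1 100.7] w(deg) [  0.24   1.58 -18.51]
```

Request:
drive_tool:
  deltas:
    - {"dx": -0.007, "dy": 0.003, "dz": 0.03, "wx": 0, "wy": 0.5, "wz": -6}
    - {"dx": -0.015, "dy": 0.006, "dz": 0.06, "wx": 0, "wy": 1, "wz": -12}
    - {"dx": -0.0223, "dy": 0.0091, "dz": 0.09, "wx": 0.2, "wy": 1.6, "wz": -18.5}
    - {"dx": -0.0223, "dy": 0.0091, "dz": 0.1, "wx": 0.2, "wy": 1.6, "wz": -18.5}
    - {"dx": -0.0223, "dy": 0.0091, "dz": 0.1, "wx": 0.2, "wy": 1.6, "wz": -18.5}
    - {"dx": -0.0223, "dy": 0.0091, "dz": 0.1, "wx": 0.2, "wy": 1.6, "wz": -18.5}

```text
time_s: 4.75
tcp_pos: [0.456, -0.0642, 0.2319]
ee_rot: [[0.111, -0.994, 0.001], [-0.994, -0.111, -0.0], [0.0, -0.001, -1.0]]
wrist_force: [-0.5, -0.7, 1.5]
gripper_width: 0.995
```

Run:
```python
from h import *
u,Rt=coreR(); g=b2w(-.0327,.0145,0)
delta(Rt,[g[0],g[1],.0155])
np.save('Tw2.npy',toolT());im=cams.capture('wrist');cv2.imwrite('pics/w2.png',im[:,:,::-1])
```

```text
d(mm) [  0.2   2.2 216.4] w(deg) [-0.08 -0.03 -0.28]
```

View pics/w2.png

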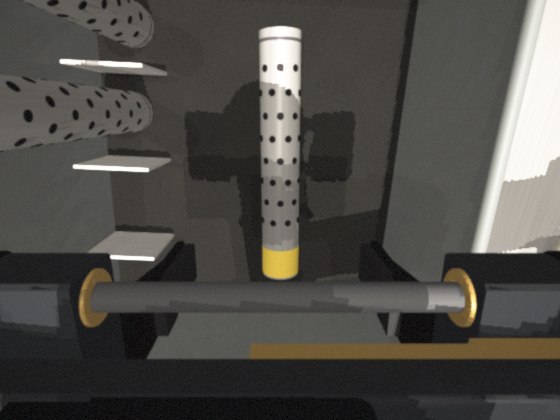

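Run:
```python
from h import *
T=np.load('Tw2.npy')
im=cv2.imread('pics/w2.png').astype(int);
for v in (50,100,140,200,235,262):
    row=im[v,230:330].max(1);k=np.where(row>95)[0]+230
    c=(k.min()+k.max())/2;q=onz('wrist',(c,v),.031,T);print(v,k.min(),k.max(),q,w2b(q),(np.linalg.inv(T)@np.r_[q,1])[:3])
for p in [(280,29),(281,277)]: q=onz('wrist',p,.04,T);print(p,w2b(q))
```

```text
50 259 300 [ 0.4682 -0.1963  0.031 ] [-0.0277 -0.1176  0.031 ] [0.1325 0.0028 0.201 ]
100 260 300 [ 0.4623 -0.1491  0.031 ] [-0.0304 -0.0702  0.031 ] [0.085  0.0034 0.201 ]
140 263 297 [ 0.4576 -0.1086  0.031 ] [-0.0322 -0.0294  0.031 ] [0.0442 0.0035 0.201 ]
200 263 297 [ 0.4501 -0.0425  0.031 ] [-0.0352  0.037   0.031 ] [-0.0224  0.0037  0.2009]
235 263 297 [ 0.4453 -0.0007  0.031 ] [-0.037   0.0791  0.031 ] [-0.0645  0.0038  0.2009]
262 262 298 [0.4414 0.0334 0.031 ] [-0.0386  0.1134  0.031 ] [-0.0988  0.0039  0.2009]
(280, 29) [-0.0274 -0.1346  0.04  ]
(281, 277) [-0.0404  0.1283  0.04  ]
```

Request:
drive_tool:
  deltas:
    - {"dx": 0, "dy": 0.0036, "dz": 0.03, "wx": 0, "wy": 0, "wz": 0}
    - {"dx": 0, "dy": 0.0036, "dz": 0.06, "wx": 0, "wy": 0, "wz": 0}
    - {"dx": 0, "dy": 0.0036, "dz": 0.09, "wx": 0, "wy": 0, "wz": 0}
    - {"dx": 0, "dy": 0.0036, "dz": 0.12, "wx": 0, "wy": 0, "wz": 0}
    - {"dx": 0, "dy": 0.0036, "dz": 0.15, "wx": 0, "wy": 0, "wz": 0}
    - {"dx": 0, "dy": 0.0036, "dz": 0.175, "wx": 0, "wy": 0, "wz": 0}
    - {"dx": 0, "dy": 0.0036, "dz": 0.195, "wx": 0, "wy": 0, "wz": 0}
    - {"dx": 0, "dy": 0.0036, "dz": 0.208, "wx": 0, "wy": 0, "wz": 0}
    - {"dx": 0, "dy": 0.0036, "dz": 0.215, "wx": 0, "wy": 0, "wz": 0}
    - {"dx": 0, "dy": 0.0036, "dz": 0.216, "wx": 0, "wy": 0, "wz": 0}
    - {"dx": 0, "dy": 0.0036, "dz": 0.216, "wx": 0, "wy": 0, "wz": 0}

```text
time_s: 5.9
tcp_pos: [0.4523, -0.0639, 0.0152]
ee_rot: [[0.113, -0.994, 0.001], [-0.994, -0.113, 0.0], [-0.0, -0.001, -1.0]]
wrist_force: [-0.1, 0.1, 0.5]
gripper_width: 0.997
```

Request:
drive_tool:
  deltas:
    - {"dx": 0, "dy": 0, "dz": 0, "wx": 0, "wy": 0, "wz": 0}
    - {"dx": 0, "dy": 0, "dz": 0, "wx": 0, "wy": 0, "wz": 0}
    - {"dx": 0, "dy": 0, "dz": 0, "wx": 0, "wy": 0, "wz": 0}
    - {"dx": 0, "dy": 0, "dz": 0, "wx": 0, "wy": 0, "wz": 0}
    - {"dx": 0, "dy": 0, "dz": 0, "wx": 0, "wy": 0, "wz": 0}
    - {"dx": 0, "dy": 0, "dz": 0, "wx": 0, "wy": 0, "wz": 0}
    - {"dx": 0, "dy": 0, "dz": 0, "wx": 0, "wy": 0, "wz": 0}
    - {"dx": 0, "dy": 0, "dz": 0, "wx": 0, "wy": 0, "wz": 0}
  gripper: 0

```text
time_s: 6.7
tcp_pos: [0.4527, -0.0637, 0.0148]
ee_rot: [[0.114, -0.993, 0.002], [-0.993, -0.114, 0.0], [-0.0, -0.002, -1.0]]
wrist_force: [2.5, 0.5, 0.2]
gripper_width: 0.47
```

```bash
cat > lean.py <<'E'
from h import *
T0=toolT(); print(w2b(T0[:3,3]),r.sense()['joints'])
# tube in tool frame: axis along -x, at z=-.016
t=w2b(T0[:3,3]); S=t[1]+.1335   # plain end at tool x=+S
A=np.radians
def pose(al,x,y0,zlow):
    """plain end centre at bin (x,y0), lowest corner zlow above floor; returns tool pose"""
    a=A(al);ub=np.array([0,np.cos(a),np.sin(a)])
    zt=np.array([0,np.sin(a),-np.cos(a)])
    Rt=RB@np.c_[-ub,np.cross(zt,-ub),zt]
    pe=np.array([x,y0,.01+.021*np.cos(a)+zlow]); g=pe+ub*S+zt*.016
    return Rt,b2w(*g)
def rows(L):
    for Rt,pt in L:
        d=T0[:3,:3].T@(pt-T0[:3,3]);w=Ro.from_matrix(T0[:3,:3].T@Rt).as_rotvec(degrees=True)
        print('{"dx": %.3f, "dy": %.3f, "dz": %.3f, "wx": %.1f, "wy": %.1f, "wz": %.1f},'%(*d,*w))
def lean_y(al):
    a=A(al);zc=.01+.021*np.cos(a);cy=.187-.026*np.sin(a);cz=.185+.026*np.cos(a);L=(cz-zc)/np.sin(a);return cy-L*np.cos(a),L
E
python3 - <<'E'
from lean import *
print(S,lean_y(63))
x=-.03
rows([pose(a,x,-.135+.1*(a/63),.02*min(1,(i+1)/3)) for i,a in enumerate(np.r_[0,0,3,7,12,17:63:4.6,63])])
E
```

```text
[-0.034   0.0157  0.0148] [ 12.4631  22.0984 -37.2257   0.0163 -30.5789  -5.9209]
0.14924029042726913 (np.float64(0.07351027814234742), np.float64(0.1989547188334853))
{"dx": 0.002, "dy": -0.004, "dz": -0.007, "wx": -0.1, "wy": 0.0, "wz": 2.6},
{"dx": 0.002, "dy": -0.004, "dz": -0.014, "wx": -0.1, "wy": 0.0, "wz": 2.6},
{"dx": -0.004, "dy": -0.004, "dz": -0.028, "wx": -0.0, "wy": -3.0, "wz": 2.6},
{"dx": -0.010, "dy": -0.005, "dz": -0.038, "wx": 0.1, "wy": -7.0, "wz": 2.6},
{"dx": -0.017, "dy": -0.005, "dz": -0.051, "wx": 0.2, "wy": -12.0, "wz": 2.6},
{"dx": -0.023, "dy": -0.005, "dz": -0.064, "wx": 0.3, "wy": -17.0, "wz": 2.6},
{"dx": -0.028, "dy": -0.005, "dz": -0.075, "wx": 0.4, "wy": -21.6, "wz": 2.6},
{"dx": -0.032, "dy": -0.006, "dz": -0.086, "wx": 0.5, "wy": -26.2, "wz": 2.6},
{"dx": -0.034, "dy": -0.006, "dz": -0.096, "wx": 0.6, "wy": -30.8, "wz": 2.5},
{"dx": -0.036, "dy": -0.006, "dz": -0.106, "wx": 0.7, "wy": -35.4, "wz": 2.5},
{"dx": -0.037, "dy": -0.006, "dz": -0.115, "wx": 0.8, "wy": -40.0, "wz": 2.5},
{"dx": -0.037, "dy": -0.006, "dz": -0.124, "wx": 0.9, "wy": -44.6, "wz": 2.5},
{"dx": -0.037, "dy": -0.006, "dz": -0.131, "wx": 1.0, "wy": -49.2, "wz": 2.5},
{"dx": -0.035, "dy": -0.006, "dz": -0.139, "wx": 1.1, "wy": -53.8, "wz": 2.4},
{"dx": -0.034, "dy": -0.006, "dz": -0.145, "wx": 1.2, "wy": -58.4, "wz": 2.4},
{"dx": -0.031, "dy": -0.006, "dz": -0.150, "wx": 1.3, "wy": -63.0, "wz": 2.4},
```

Request:
drive_tool:
  deltas:
    - {"dx": 0.002, "dy": -0.004, "dz": -0.007, "wx": -0.1, "wy": 0.0, "wz": 2.6}
    - {"dx": 0.002, "dy": -0.004, "dz": -0.014, "wx": -0.1, "wy": 0.0, "wz": 2.6}
    - {"dx": -0.004, "dy": -0.004, "dz": -0.028, "wx": 0.0, "wy": -3.0, "wz": 2.6}
    - {"dx": -0.01, "dy": -0.005, "dz": -0.038, "wx": 0.1, "wy": -7.0, "wz": 2.6}
    - {"dx": -0.017, "dy": -0.005, "dz": -0.051, "wx": 0.2, "wy": -12.0, "wz": 2.6}
    - {"dx": -0.023, "dy": -0.005, "dz": -0.064, "wx": 0.3, "wy": -17.0, "wz": 2.6}
    - {"dx": -0.028, "dy": -0.005, "dz": -0.075, "wx": 0.4, "wy": -21.6, "wz": 2.6}
    - {"dx": -0.032, "dy": -0.006, "dz": -0.086, "wx": 0.5, "wy": -26.2, "wz": 2.6}
    - {"dx": -0.032, "dy": -0.006, "dz": -0.086, "wx": 0.5, "wy": -26.2, "wz": 2.6}
    - {"dx": -0.032, "dy": -0.006, "dz": -0.086, "wx": 0.5, "wy": -26.2, "wz": 2.6}

```text
time_s: 7.7
tcp_pos: [0.4529, -0.0318, 0.0997]
ee_rot: [[0.059, -0.998, -0.034], [-0.896, -0.067, 0.439], [-0.44, 0.004, -0.898]]
wrist_force: [0.4, 0.5, -4.1]
gripper_width: 0.47
```

Run:
```python
from lean import *
im=cams.capture('scene');cv2.imwrite('pics/s3.png',cv2.resize(im[90:290,140:400,::-1],None,fx=3,fy=3))
x=-.03
S=.149
import lean
lean.S=.149
rows([pose(a,x,-.135+.1*(a/63),.02) for i,a in enumerate(np.r_[30.8:63:4.6,63,63])])
```

```text
[-0.0316  0.0475  0.0997] [ -3.4569  19.1536 -18.1247 -30.1611 -60.2601  24.2175]
{"dx": -0.007, "dy": -0.002, "dz": -0.009, "wx": 0.2, "wy": -4.7, "wz": -0.2},
{"dx": -0.013, "dy": -0.002, "dz": -0.017, "wx": 0.2, "wy": -9.3, "wz": -0.2},
{"dx": -0.018, "dy": -0.001, "dz": -0.024, "wx": 0.2, "wy": -13.9, "wz": -0.2},
{"dx": -0.022, "dy": -0.001, "dz": -0.032, "wx": 0.1, "wy": -18.5, "wz": -0.2},
{"dx": -0.025, "dy": -0.001, "dz": -0.039, "wx": 0.1, "wy": -23.1, "wz": -0.2},
{"dx": -0.027, "dy": -0.001, "dz": -0.046, "wx": 0.1, "wy": -27.7, "wz": -0.2},
{"dx": -0.028, "dy": -0.001, "dz": -0.053, "wx": 0.1, "wy": -32.3, "wz": -0.3},
{"dx": -0.028, "dy": -0.001, "dz": -0.059, "wx": 0.1, "wy": -36.9, "wz": -0.3},
{"dx": -0.028, "dy": -0.001, "dz": -0.059, "wx": 0.1, "wy": -36.9, "wz": -0.3},
{"dx": -0.028, "dy": -0.001, "dz": -0.059, "wx": 0.1, "wy": -36.9, "wz": -0.3},
```

View pics/s3.png

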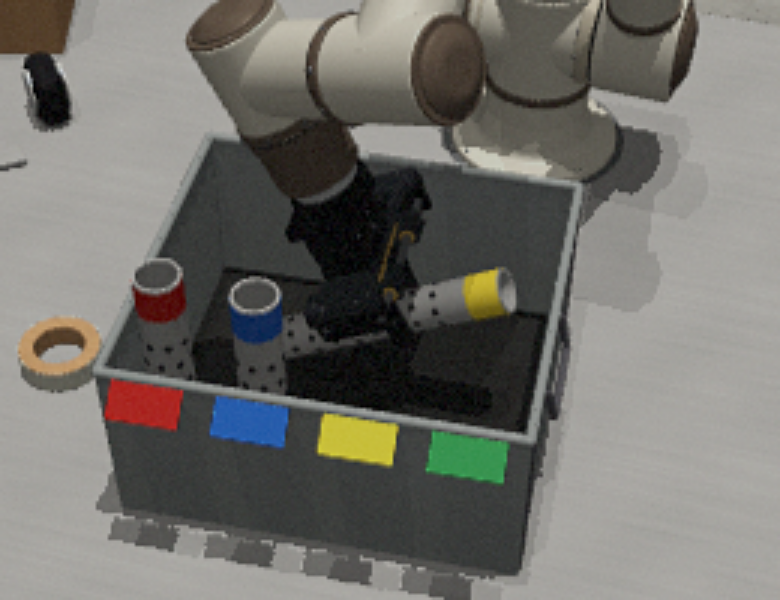

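Run:
```python
from lean import *
import lean
lean.S=.149
rows([pose(a,-.03,-.094+.114*(a-26.2)/36.8,.02) for i,a in enumerate(np.r_[30.8:63:4.6,63,63])])
```

```text
[-0.0319  0.048   0.0996] [ -3.4067  19.1505 -18.1527 -30.172  -60.277   24.2246]
{"dx": -0.012, "dy": -0.002, "dz": -0.006, "wx": 0.2, "wy": -4.7, "wz": -0.2},
{"dx": -0.025, "dy": -0.002, "dz": -0.011, "wx": 0.2, "wy": -9.3, "wz": -0.2},
{"dx": -0.036, "dy": -0.002, "dz": -0.016, "wx": 0.2, "wy": -13.9, "wz": -0.2},
{"dx": -0.046, "dy": -0.002, "dz": -0.020, "wx": 0.2, "wy": -18.5, "wz": -0.2},
{"dx": -0.055, "dy": -0.002, "dz": -0.025, "wx": 0.2, "wy": -23.1, "wz": -0.2},
{"dx": -0.063, "dy": -0.002, "dz": -0.029, "wx": 0.2, "wy": -27.7, "wz": -0.2},
{"dx": -0.071, "dy": -0.002, "dz": -0.032, "wx": 0.2, "wy": -32.3, "wz": -0.2},
{"dx": -0.077, "dy": -0.002, "dz": -0.035, "wx": 0.2, "wy": -36.9, "wz": -0.2},
{"dx": -0.077, "dy": -0.002, "dz": -0.035, "wx": 0.2, "wy": -36.9, "wz": -0.2},
{"dx": -0.077, "dy": -0.002, "dz": -0.035, "wx": 0.2, "wy": -36.9, "wz": -0.2},
```

Request:
drive_tool:
  deltas:
    - {"dx": -0.012, "dy": -0.002, "dz": -0.006, "wx": 0.2, "wy": -4.7, "wz": -0.2}
    - {"dx": -0.025, "dy": -0.002, "dz": -0.011, "wx": 0.2, "wy": -9.3, "wz": -0.2}
    - {"dx": -0.036, "dy": -0.002, "dz": -0.016, "wx": 0.2, "wy": -13.9, "wz": -0.2}
    - {"dx": -0.046, "dy": -0.002, "dz": -0.02, "wx": 0.2, "wy": -18.5, "wz": -0.2}
    - {"dx": -0.055, "dy": -0.002, "dz": -0.025, "wx": 0.2, "wy": -23.1, "wz": -0.2}
    - {"dx": -0.063, "dy": -0.002, "dz": -0.029, "wx": 0.2, "wy": -27.7, "wz": -0.2}
    - {"dx": -0.071, "dy": -0.002, "dz": -0.032, "wx": 0.2, "wy": -32.3, "wz": -0.2}
    - {"dx": -0.077, "dy": -0.002, "dz": -0.035, "wx": 0.2, "wy": -36.9, "wz": -0.2}
    - {"dx": -0.077, "dy": -0.002, "dz": -0.035, "wx": 0.2, "wy": -36.9, "wz": -0.2}
    - {"dx": -0.077, "dy": -0.002, "dz": -0.035, "wx": 0.2, "wy": -36.9, "wz": -0.2}

```text
time_s: 8.75
tcp_pos: [0.4519, 0.0223, 0.1648]
ee_rot: [[0.032, -0.998, -0.061], [-0.454, -0.069, 0.888], [-0.89, -0.0, -0.455]]
wrist_force: [0.3, 0.6, -3.9]
gripper_width: 0.466
```

Run:
```python
from lean import *
import lean
im=cams.capture('scene');cv2.imwrite('pics/s4.png',cv2.resize(im[90:290,140:400,::-1],None,fx=3,fy=3))
lean.S=.149
rows([pose(63,-.03,y,z) for y,z in [(.035,.02),(.05,.02),(.06,.02),(.067,.02),(.0735,.01),(.0735,.004),(.0735,.0)]])
```

```text
[-0.0289  0.1016  0.1648] [-18.2045  27.7904  -8.5371 -55.5586 -90.0408  41.7492]
{"dx": -0.007, "dy": 0.001, "dz": 0.014, "wx": -0.0, "wy": -0.1, "wz": -0.0},
{"dx": -0.014, "dy": 0.001, "dz": 0.027, "wx": -0.0, "wy": -0.1, "wz": -0.0},
{"dx": -0.019, "dy": 0.001, "dz": 0.036, "wx": -0.0, "wy": -0.1, "wz": -0.0},
{"dx": -0.022, "dy": 0.001, "dz": 0.042, "wx": -0.0, "wy": -0.1, "wz": -0.0},
{"dx": -0.016, "dy": 0.001, "dz": 0.052, "wx": -0.0, "wy": -0.1, "wz": -0.0},
{"dx": -0.010, "dy": 0.001, "dz": 0.055, "wx": -0.0, "wy": -0.1, "wz": -0.0},
{"dx": -0.007, "dy": 0.001, "dz": 0.057, "wx": -0.0, "wy": -0.1, "wz": -0.0},
```

View pics/s4.png

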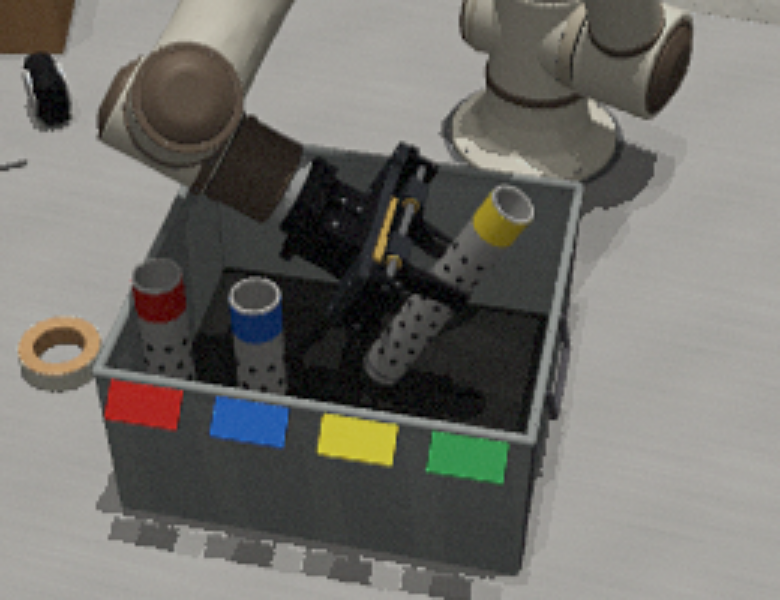

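Request:
drive_tool:
  deltas:
    - {"dx": -0.007, "dy": 0.001, "dz": 0.014, "wx": 0, "wy": -0.1, "wz": 0}
    - {"dx": -0.014, "dy": 0.001, "dz": 0.027, "wx": 0, "wy": -0.1, "wz": 0}
    - {"dx": -0.019, "dy": 0.001, "dz": 0.036, "wx": 0, "wy": -0.1, "wz": 0}
    - {"dx": -0.022, "dy": 0.001, "dz": 0.042, "wx": 0, "wy": -0.1, "wz": 0}
    - {"dx": -0.018, "dy": 0.001, "dz": 0.045, "wx": 0, "wy": -0.1, "wz": 0}
    - {"dx": -0.014, "dy": 0.001, "dz": 0.047, "wx": 0, "wy": -0.1, "wz": 0}
    - {"dx": -0.014, "dy": 0.001, "dz": 0.047, "wx": 0, "wy": -0.1, "wz": 0}
    - {"dx": -0.014, "dy": 0.001, "dz": 0.047, "wx": 0, "wy": -0.1, "wz": 0}

```text
time_s: 9.6
tcp_pos: [0.448, 0.0699, 0.1566]
ee_rot: [[0.031, -0.998, -0.06], [-0.45, -0.068, 0.891], [-0.893, -0.001, -0.451]]
wrist_force: [-0.0, 0.4, -5.1]
gripper_width: 0.469
```

Run:
```python
from lean import *
import lean
im=cams.capture('scene');cv2.imwrite('pics/s5.png',cv2.resize(im[90:290,140:400,::-1],None,fx=3,fy=3))
lean.S=.149
print(r.sense()['wrist_force'])
rows([pose(63,-.03,y,z) for y,z in [(.0735,.01),(.0735,.004),(.0735,.0)]])
```

```text
[-0.0294  0.1493  0.1566] [-14.0377  26.9966 -11.5307 -58.3636 -86.192   41.8105]
[ 0.1782  0.365  -5.0619]
{"dx": -0.001, "dy": 0.001, "dz": 0.006, "wx": -0.1, "wy": 0.2, "wz": 0.0},
{"dx": 0.004, "dy": 0.001, "dz": 0.009, "wx": -0.1, "wy": 0.2, "wz": 0.0},
{"dx": 0.008, "dy": 0.001, "dz": 0.011, "wx": -0.1, "wy": 0.2, "wz": 0.0},
```

View pics/s5.png

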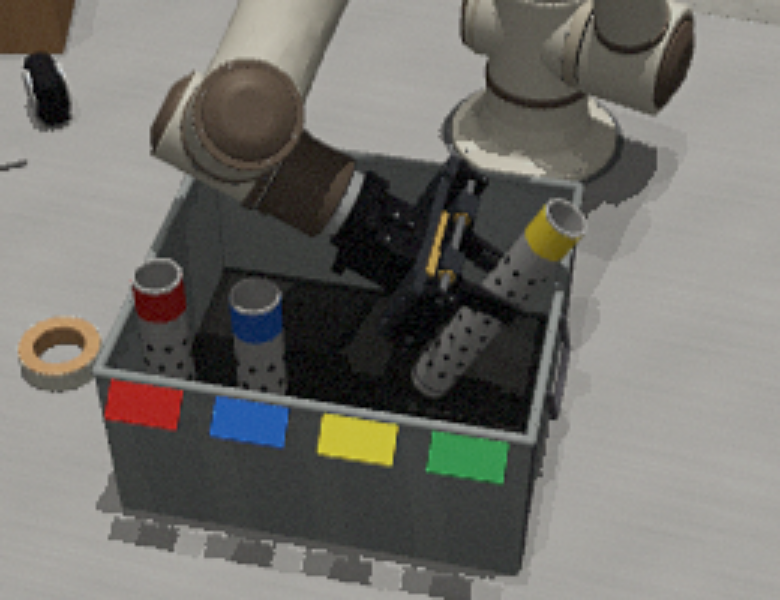

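Request:
drive_tool:
  deltas:
    - {"dx": 0.003, "dy": 0, "dz": 0.002, "wx": 0, "wy": 0, "wz": 0}
    - {"dx": 0.006, "dy": 0, "dz": 0.003, "wx": 0, "wy": 0, "wz": 0}
    - {"dx": 0.007, "dy": 0, "dz": 0.004, "wx": 0, "wy": 0, "wz": 0}
    - {"dx": 0.007, "dy": 0, "dz": 0.004, "wx": 0, "wy": 0, "wz": 0}

```text
time_s: 10.05
tcp_pos: [0.4478, 0.0708, 0.1487]
ee_rot: [[0.032, -0.998, -0.06], [-0.449, -0.068, 0.891], [-0.893, -0.001, -0.451]]
wrist_force: [-0.0, 0.0, -4.9]
gripper_width: 0.473
```

Request:
drive_tool:
  deltas:
    - {"dx": 0.001, "dy": 0, "dz": 0.001, "wx": 0, "wy": 0, "wz": 0}
    - {"dx": 0.002, "dy": 0, "dz": 0.001, "wx": 0, "wy": 0, "wz": 0}
    - {"dx": 0.002, "dy": 0, "dz": 0.001, "wx": 0, "wy": 0, "wz": 0}

```text
time_s: 10.35
tcp_pos: [0.4479, 0.0712, 0.1476]
ee_rot: [[0.033, -0.998, -0.06], [-0.448, -0.069, 0.891], [-0.893, -0.003, -0.449]]
wrist_force: [0.3, 1.5, -0.0]
gripper_width: 0.468
```

Request:
drive_tool:
  deltas:
    - {"dx": 0, "dy": 0, "dz": 0.0015, "wx": 0, "wy": 0.6, "wz": 0}
    - {"dx": 0, "dy": 0, "dz": 0.003, "wx": 0, "wy": 1.2, "wz": 0}
    - {"dx": 0, "dy": 0, "dz": 0.0045, "wx": 0, "wy": 1.7, "wz": 0}
    - {"dx": 0, "dy": 0, "dz": 0.0045, "wx": 0, "wy": 1.7, "wz": 0}

```text
time_s: 10.75
tcp_pos: [0.4478, 0.0743, 0.1458]
ee_rot: [[0.036, -0.998, -0.059], [-0.477, -0.07, 0.876], [-0.878, -0.004, -0.478]]
wrist_force: [-1.0, -3.8, 5.3]
gripper_width: 0.468
```

Run:
```python
from lean import *
for n,sl in (('scene',np.s_[130:250,240:380]),('side',np.s_[100:300,200:420])):
    im=cams.capture(n);cv2.imwrite(f'pics/{n}6.png',cv2.resize(im[sl][:,:,::-1],None,fx=4 if n=='scene' else 3,fy=4 if n=='scene' else 3,interpolation=cv2.INTER_CUBIC))
```

```text
[-0.0294  0.1537  0.1458] [-12.9004  27.0051 -12.2606 -57.7433 -83.8882  42.0344]
```

View pics/scene6.png

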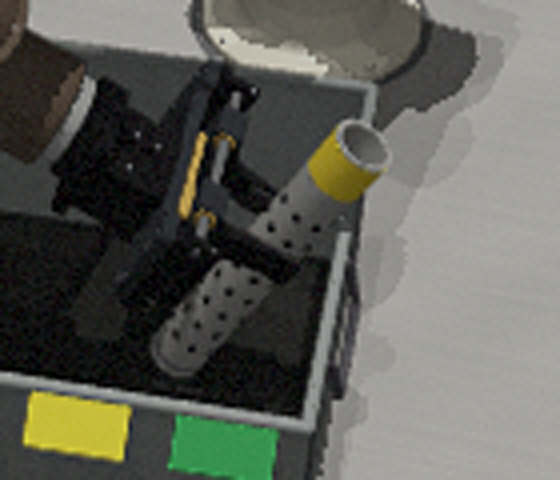

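View pics/side6.png

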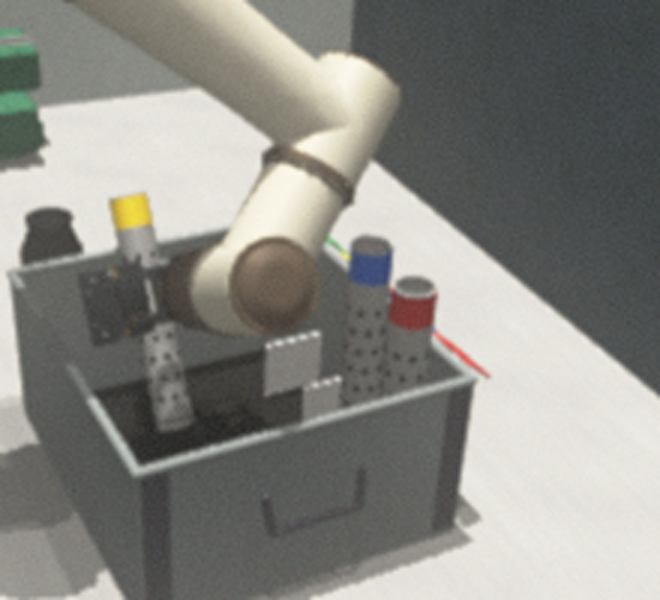

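Request:
drive_tool:
  deltas:
    - {"dx": -0.001, "dy": 0, "dz": 0.001, "wx": 0, "wy": 0.4, "wz": 0}
    - {"dx": -0.001, "dy": 0, "dz": 0.002, "wx": 0, "wy": 0.8, "wz": 0}
    - {"dx": -0.001, "dy": 0, "dz": 0.002, "wx": 0, "wy": 0.8, "wz": 0}

```text
time_s: 11.15
tcp_pos: [0.4478, 0.0744, 0.1455]
ee_rot: [[0.038, -0.998, -0.059], [-0.492, -0.07, 0.868], [-0.87, -0.004, -0.493]]
wrist_force: [-0.3, -12.0, 7.8]
gripper_width: 0.465
```

Request:
drive_tool:
  deltas:
    - {"dx": 0, "dy": 0, "dz": -0.001, "wx": 0, "wy": -0.3, "wz": 0}
    - {"dx": 0, "dy": 0, "dz": -0.001, "wx": 0, "wy": -0.3, "wz": 0}

```text
time_s: 11.35
tcp_pos: [0.4478, 0.0744, 0.1456]
ee_rot: [[0.037, -0.998, -0.058], [-0.486, -0.069, 0.871], [-0.873, -0.004, -0.487]]
wrist_force: [-1.5, -6.8, 5.1]
gripper_width: 0.466
```

Request:
drive_tool:
  deltas:
    - {"dx": 0, "dy": 0, "dz": 0, "wx": 0, "wy": 0, "wz": 0}
    - {"dx": 0, "dy": 0, "dz": 0, "wx": 0, "wy": 0, "wz": 0}
    - {"dx": 0, "dy": 0, "dz": 0, "wx": 0, "wy": 0, "wz": 0}
    - {"dx": 0, "dy": 0, "dz": 0, "wx": 0, "wy": 0, "wz": 0}
    - {"dx": 0, "dy": 0, "dz": 0, "wx": 0, "wy": 0, "wz": 0}
    - {"dx": 0, "dy": 0, "dz": 0, "wx": 0, "wy": 0, "wz": 0}
  gripper: 0.9

```text
time_s: 11.95
tcp_pos: [0.4476, 0.0762, 0.1451]
ee_rot: [[0.035, -0.998, -0.059], [-0.484, -0.068, 0.873], [-0.875, -0.002, -0.485]]
wrist_force: [-0.8, -0.0, -0.4]
gripper_width: 0.87
```

Run:
```python
from lean import *
for n,sl in (('scene',np.s_[130:250,240:380]),):
    im=cams.capture(n);cv2.imwrite(f'pics/{n}7.png',cv2.resize(im[sl][:,:,::-1],None,fx=4 if n=='scene' else 3,fy=4 if n=='scene' else 3,interpolation=cv2.INTER_CUBIC))
```

```text
[-0.0294  0.1556  0.1451] [-12.5441  26.7821 -12.4353 -57.635  -83.3819  41.6841]
```

View pics/scene7.png

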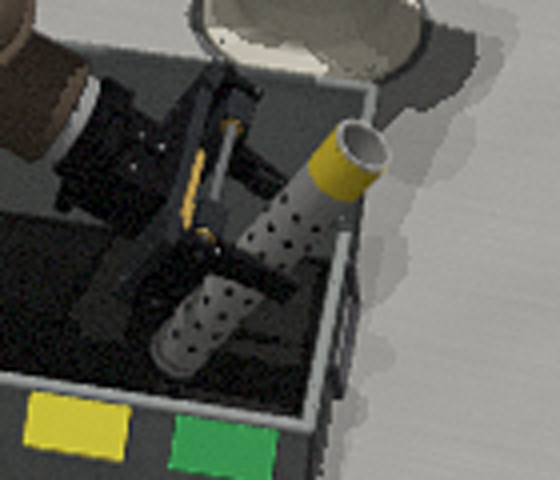

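Request:
drive_tool:
  deltas:
    - {"dx": 0, "dy": 0, "dz": -0.01, "wx": 0, "wy": 0, "wz": 0}
    - {"dx": 0, "dy": 0, "dz": -0.03, "wx": 0, "wy": 0, "wz": 0}
    - {"dx": 0, "dy": 0, "dz": -0.055, "wx": 0, "wy": 0, "wz": 0}
    - {"dx": 0, "dy": 0, "dz": -0.08, "wx": 0, "wy": 0, "wz": 0}
    - {"dx": 0, "dy": 0, "dz": -0.1, "wx": 0, "wy": 0, "wz": 0}
    - {"dx": 0, "dy": 0, "dz": -0.1, "wx": 0, "wy": 0, "wz": 0}

```text
time_s: 12.6
tcp_pos: [0.4545, -0.0137, 0.1947]
ee_rot: [[0.037, -0.998, -0.055], [-0.486, -0.066, 0.872], [-0.873, -0.005, -0.487]]
wrist_force: [1.0, -0.5, 0.4]
gripper_width: 0.899
```

Run:
```python
from lean import *
import lean
a=A(60.9);ub=np.array([0,np.cos(a),np.sin(a)]);zt=np.array([0,np.sin(a),-np.cos(a)])
g=np.array([-.0294,.1537,.1456]); pe=g-ub*.149-zt*.016;pt=pe+ub*.26
print('plain',pe,'painted',pt,'scene px',proj('scene',b2w(*pe)),proj('scene',b2w(*pt)),proj('side',b2w(*pt)))
for n in('scene','side'):
    im=cams.capture(n);cv2.imwrite(f'pics/{n}8.png',im[:,:,::-1])
    if n=='scene': cv2.imwrite('pics/scene8z.png',cv2.resize(im[130:250,240:380,::-1],None,fx=5,fy=5,interpolation=cv2.INTER_CUBIC))
    else: cv2.imwrite('pics/side8z.png',cv2.resize(im[140:260,200:320,::-1],None,fx=5,fy=5,interpolation=cv2.INTER_CUBIC))
# up then rotate
z2=-ub; Rt=RB@frame(z2,RB.T@lean.T0[:3,1])
tip=pe+ub*.33
rows([(lean.T0[:3,:3],lean.T0[:3,3]+[0,0,.15]),(Rt,b2w(*tip))])
```

```text
[-0.0288  0.0655  0.1947] [-20.6591  25.5765  -5.3667 -52.8802 -93.2967  38.7888]
plain [-0.0294  0.0673  0.0232] painted [-0.0294  0.1937  0.2504] scene px [282.4068 216.6154] [331.4419 165.1056] [241.25   163.4597]
{"dx": -0.131, "dy": -0.001, "dz": -0.073, "wx": 0.0, "wy": 0.0, "wz": 0.0},
{"dx": -0.181, "dy": 0.001, "dz": 0.085, "wx": -0.1, "wy": 89.9, "wz": 0.1},
```

View pics/scene8z.png

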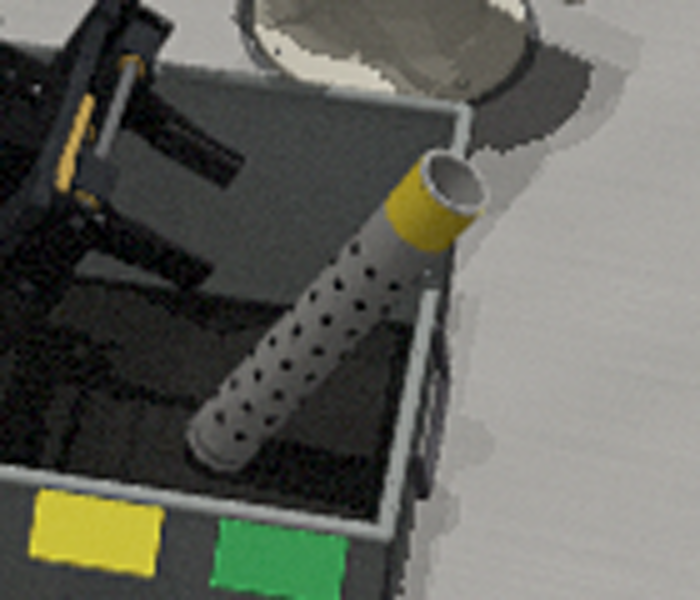

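View pics/side8z.png

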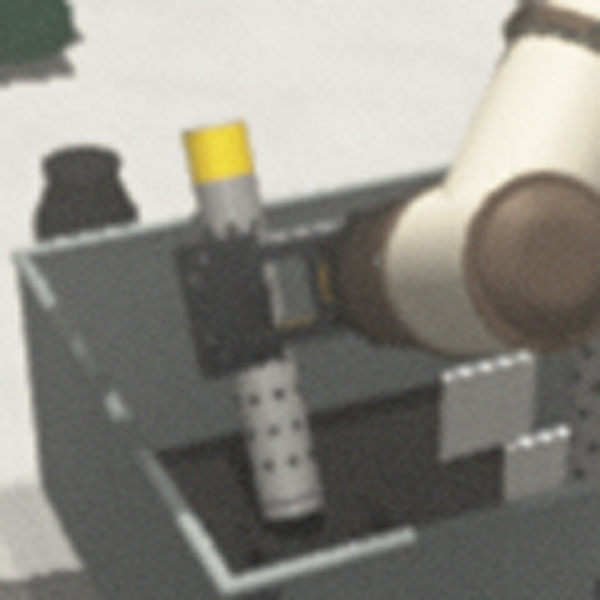

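The leaned core stays put. Its painted end centre is at scene (331.2,166.8) and side (242.8,165.6), so I'll triangulate from those two.

Run:
```python
from lean import *
def tri(a,b):
    c1,d1=ray('scene',a);c2,d2=ray('side',b);M=np.c_[d1,-d2];s=np.linalg.lstsq(M,c2-c1,rcond=None)[0]
    p,q=c1+d1*s[0],c2+d2*s[1];return (p+q)/2,np.linalg.norm(p-q)
p,e=tri((331.2,166.6),(242.8,165.4));print(w2b(p),e)
# plain end: scene bottom centre ~ (218,455)/5 ; side (292,508)/5
p,e=tri((240+216/5,130+452/5),(200+293/5,140+505/5));print(w2b(p),e)
```

```text
[-0.0296  0.0677  0.1938] [-20.516   25.6211  -5.5754 -52.9986 -93.2457  38.8053]
[-0.0265  0.1924  0.2451] 0.004502796385281803
[-0.0231  0.0719  0.0152] 0.0021537253213388024
```

Request:
drive_tool:
  deltas:
    - {"dx": -0.03, "dy": 0, "dz": -0.017, "wx": 0, "wy": 0, "wz": 0}
    - {"dx": -0.065, "dy": 0, "dz": -0.036, "wx": 0, "wy": 0, "wz": 0}
    - {"dx": -0.1, "dy": 0, "dz": -0.055, "wx": 0, "wy": 0, "wz": 0}
    - {"dx": -0.131, "dy": 0, "dz": -0.073, "wx": 0, "wy": 0, "wz": 0}
    - {"dx": -0.135, "dy": 0, "dz": -0.06, "wx": 0, "wy": 7, "wz": 0}
    - {"dx": -0.14, "dy": 0, "dz": -0.047, "wx": 0, "wy": 14, "wz": 0}
    - {"dx": -0.144, "dy": 0, "dz": -0.034, "wx": 0, "wy": 21, "wz": 0}
    - {"dx": -0.148, "dy": 0, "dz": -0.021, "wx": 0, "wy": 28, "wz": 0}
    - {"dx": -0.152, "dy": 0, "dz": -0.008, "wx": 0, "wy": 35, "wz": 0}
    - {"dx": -0.156, "dy": 0, "dz": 0.005, "wx": 0, "wy": 42, "wz": 0}
    - {"dx": -0.16, "dy": 0, "dz": 0.018, "wx": 0, "wy": 49, "wz": 0}
    - {"dx": -0.164, "dy": 0, "dz": 0.031, "wx": 0, "wy": 56, "wz": 0}
    - {"dx": -0.168, "dy": 0, "dz": 0.044, "wx": 0, "wy": 63, "wz": 0}
    - {"dx": -0.172, "dy": 0, "dz": 0.057, "wx": 0, "wy": 70, "wz": 0}
    - {"dx": -0.176, "dy": 0, "dz": 0.07, "wx": 0, "wy": 77, "wz": 0}
    - {"dx": -0.179, "dy": 0, "dz": 0.08, "wx": 0, "wy": 84, "wz": 0}
    - {"dx": -0.181, "dy": 0, "dz": 0.085, "wx": 0, "wy": 90, "wz": 0}
    - {"dx": -0.181, "dy": 0, "dz": 0.085, "wx": 0, "wy": 90, "wz": 0}
    - {"dx": -0.181, "dy": 0, "dz": 0.085, "wx": 0, "wy": 90, "wz": 0}

```text
time_s: 14.6
tcp_pos: [0.4415, 0.1511, 0.3098]
ee_rot: [[0.061, -0.998, 0.034], [-0.872, -0.07, -0.484], [0.485, 0.0, -0.874]]
wrist_force: [-0.5, 0.3, 0.5]
gripper_width: 0.899
```

```bash
cat > reg.py <<'E'
from lean import *
import lean
a=A(61);ub=np.array([0,np.cos(a),np.sin(a)])
pe=np.array([-.028,.192,.2475])-ub*.26
Rt=RB@frame(-ub,RB.T@lean.T0[:3,1])
for s in (.30,.26,.221): rows([(Rt,b2w(*(pe+ub*s)))])
E
python3 - <<'E'
import reg
from h import *
np.save('Tw9.npy',toolT())
for n in('wrist','scene'):
    im=cams.capture(n);cv2.imwrite(f'pics/{n}9.png',im[:,:,::-1])
E
```

```text
[-0.0303  0.2307  0.3098] [ 51.4836  10.2981 -15.8305  19.1693 -86.3378 -52.5491]
{"dx": 0.004, "dy": -0.002, "dz": 0.033, "wx": 0.0, "wy": -0.0, "wz": 0.0},
{"dx": 0.004, "dy": -0.002, "dz": 0.073, "wx": 0.0, "wy": -0.0, "wz": 0.0},
{"dx": 0.004, "dy": -0.002, "dz": 0.112, "wx": 0.0, "wy": -0.0, "wz": 0.0},
```

View pics/wrist9.png

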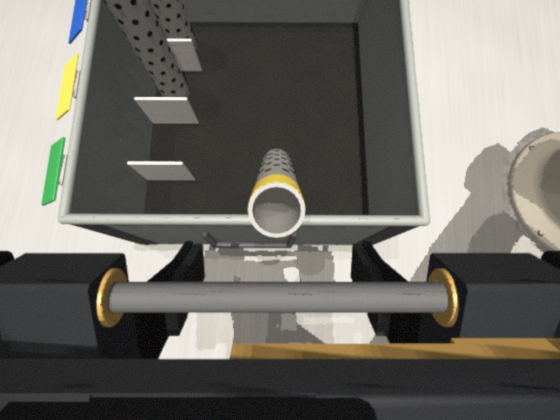

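View pics/scene9.png

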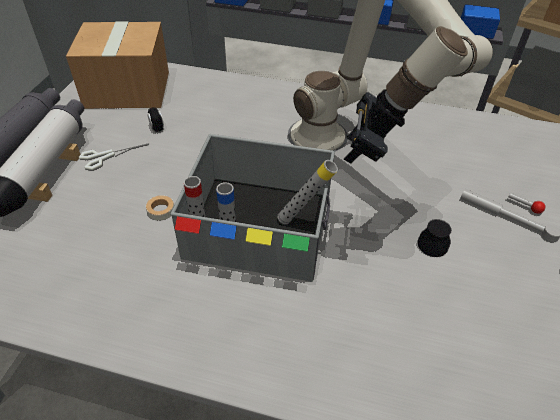

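The wrist view shows the tube's end face centred at (277,210) and 56 px wide. That puts the end about 5 mm in x and 77 mm ahead of the TCP, which agrees with the computed figures. Next I advance and grip.

Request:
drive_tool:
  deltas:
    - {"dx": 0.002, "dy": 0, "dz": 0.02, "wx": 0, "wy": 0, "wz": 0}
    - {"dx": 0.004, "dy": 0, "dz": 0.04, "wx": 0, "wy": 0, "wz": 0}
    - {"dx": 0.004, "dy": 0, "dz": 0.06, "wx": 0, "wy": 0, "wz": 0}
    - {"dx": 0.004, "dy": 0, "dz": 0.075, "wx": 0, "wy": 0, "wz": 0}
    - {"dx": 0.004, "dy": 0, "dz": 0.09, "wx": 0, "wy": 0, "wz": 0}
    - {"dx": 0.004, "dy": 0, "dz": 0.102, "wx": 0, "wy": 0, "wz": 0}
    - {"dx": 0.004, "dy": 0, "dz": 0.11, "wx": 0, "wy": 0, "wz": 0}
    - {"dx": 0.004, "dy": 0, "dz": 0.113, "wx": 0, "wy": 0, "wz": 0}
    - {"dx": 0.004, "dy": 0, "dz": 0.113, "wx": 0, "wy": 0, "wz": 0}
    - {"dx": 0.004, "dy": 0, "dz": 0.113, "wx": 0, "wy": 0, "wz": 0}

```text
time_s: 15.7
tcp_pos: [0.4467, 0.0928, 0.2143]
ee_rot: [[0.058, -0.998, 0.036], [-0.873, -0.068, -0.483], [0.484, -0.003, -0.875]]
wrist_force: [0.7, -0.4, 0.5]
gripper_width: 0.902
```

Request:
drive_tool:
  deltas:
    - {"dx": 0, "dy": 0, "dz": 0, "wx": 0, "wy": 0, "wz": 0}
    - {"dx": 0, "dy": 0, "dz": 0, "wx": 0, "wy": 0, "wz": 0}
    - {"dx": 0, "dy": 0, "dz": 0, "wx": 0, "wy": 0, "wz": 0}
    - {"dx": 0, "dy": 0, "dz": 0, "wx": 0, "wy": 0, "wz": 0}
    - {"dx": 0, "dy": 0, "dz": 0, "wx": 0, "wy": 0, "wz": 0}
    - {"dx": 0, "dy": 0, "dz": 0, "wx": 0, "wy": 0, "wz": 0}
    - {"dx": 0, "dy": 0, "dz": 0, "wx": 0, "wy": 0, "wz": 0}
  gripper: 0

```text
time_s: 16.4
tcp_pos: [0.4464, 0.0924, 0.2139]
ee_rot: [[0.059, -0.998, 0.035], [-0.873, -0.068, -0.484], [0.485, -0.002, -0.875]]
wrist_force: [0.1, 0.5, 0.8]
gripper_width: 0.47
```

Run:
```python
from h import *
print(w2b(toolT()[:3,3]),r.sense()['joints'])
im=cams.capture('scene');cv2.imwrite('pics/scene10.png',cv2.resize(im[90:240,240:420,::-1],None,fx=4,fy=4,interpolation=cv2.INTER_CUBIC))
```

```text
[-0.0295  0.1719  0.2139] [ 46.177   11.9874 -29.0993  22.4152 -70.7262 -53.8813]
```

View pics/scene10.png

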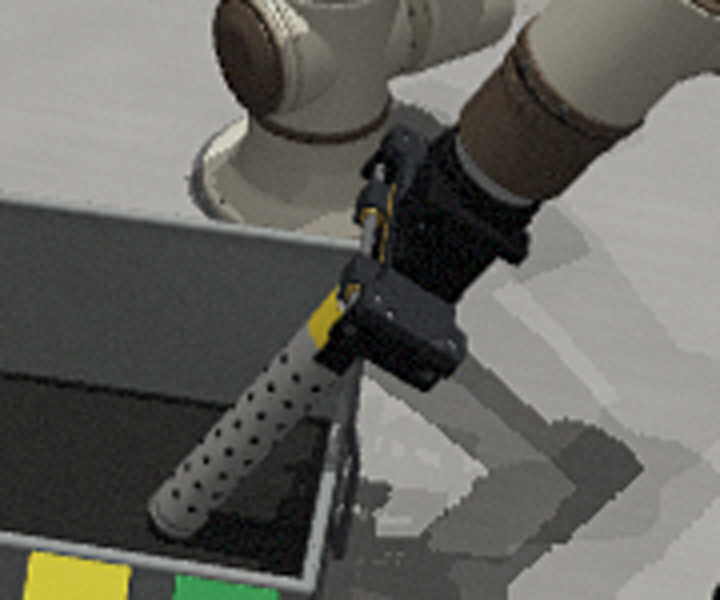

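```bash
cat > up.py <<'E'
from lean import *
import lean
def pose2(al,x,y0,zlow,SP=.222):
    a=A(al);ub=np.array([0,np.cos(a),np.sin(a)])
    Rt=RB@frame(-ub,[-1,0,0])
    pe=np.array([x,y0,.01+.021*np.cos(a)+zlow])
    return Rt,b2w(*(pe+ub*SP))
E
python3 - <<'E'
from up import *
p=toolT();pe=p[:3,3]+p[:3,2]*.222;print('plain',w2b(pe))
rows([pose2(al,-.029,.0655-.0195*(al-61)/29,min(.015,(i+1)*.004)) for i,al in enumerate(np.r_[61,61:90:3,90])])
E
```

```text
[-0.0295  0.1719  0.2138] [ 46.1765  11.9874 -29.0996  22.4107 -70.7249 -53.881 ]
plain [-0.0292  0.0643  0.0197]
{"dx": 0.001, "dy": -0.001, "dz": -0.005, "wx": -0.1, "wy": 0.0, "wz": -0.1},
{"dx": 0.003, "dy": -0.001, "dz": -0.008, "wx": -0.1, "wy": 0.0, "wz": -0.1},
{"dx": 0.018, "dy": -0.001, "dz": -0.009, "wx": -0.1, "wy": -3.0, "wz": -0.1},
{"dx": 0.032, "dy": -0.001, "dz": -0.009, "wx": -0.1, "wy": -6.0, "wz": -0.1},
{"dx": 0.045, "dy": -0.001, "dz": -0.006, "wx": -0.1, "wy": -9.0, "wz": -0.1},
{"dx": 0.058, "dy": -0.001, "dz": -0.002, "wx": -0.1, "wy": -12.0, "wz": -0.1},
{"dx": 0.070, "dy": -0.001, "dz": 0.003, "wx": -0.1, "wy": -15.0, "wz": -0.1},
{"dx": 0.083, "dy": -0.001, "dz": 0.008, "wx": -0.1, "wy": -18.0, "wz": -0.1},
{"dx": 0.095, "dy": -0.001, "dz": 0.014, "wx": -0.1, "wy": -21.0, "wz": -0.1},
{"dx": 0.107, "dy": -0.001, "dz": 0.020, "wx": -0.1, "wy": -24.0, "wz": -0.1},
{"dx": 0.119, "dy": -0.001, "dz": 0.027, "wx": -0.1, "wy": -27.0, "wz": -0.1},
{"dx": 0.126, "dy": -0.001, "dz": 0.032, "wx": -0.1, "wy": -29.0, "wz": -0.1},
```

Request:
drive_tool:
  deltas:
    - {"dx": 0.001, "dy": -0.001, "dz": -0.005, "wx": 0, "wy": 0, "wz": 0}
    - {"dx": 0.005, "dy": -0.001, "dz": -0.009, "wx": 0, "wy": 0, "wz": 0}
    - {"dx": 0.018, "dy": -0.001, "dz": -0.01, "wx": 0, "wy": -3, "wz": 0}
    - {"dx": 0.032, "dy": -0.001, "dz": -0.009, "wx": 0, "wy": -6, "wz": 0}
    - {"dx": 0.045, "dy": -0.001, "dz": -0.006, "wx": 0, "wy": -9, "wz": 0}
    - {"dx": 0.058, "dy": -0.001, "dz": -0.002, "wx": 0, "wy": -12, "wz": 0}
    - {"dx": 0.07, "dy": -0.001, "dz": 0.003, "wx": 0, "wy": -15, "wz": 0}
    - {"dx": 0.083, "dy": -0.001, "dz": 0.008, "wx": 0, "wy": -18, "wz": 0}
    - {"dx": 0.095, "dy": -0.001, "dz": 0.014, "wx": 0, "wy": -21, "wz": 0}
    - {"dx": 0.107, "dy": -0.001, "dz": 0.02, "wx": 0, "wy": -24, "wz": 0}
    - {"dx": 0.119, "dy": -0.001, "dz": 0.027, "wx": 0, "wy": -27, "wz": 0}
    - {"dx": 0.126, "dy": -0.001, "dz": 0.032, "wx": 0, "wy": -29, "wz": 0}
    - {"dx": 0.126, "dy": -0.001, "dz": 0.032, "wx": 0, "wy": -29, "wz": 0}
    - {"dx": 0.126, "dy": -0.001, "dz": 0.032, "wx": 0, "wy": -29, "wz": 0}

```text
time_s: 17.85
tcp_pos: [0.4552, -0.0334, 0.2466]
ee_rot: [[0.067, -0.998, 0.0], [-0.998, -0.067, -0.001], [0.001, -0.0, -1.0]]
wrist_force: [0.0, -0.1, -4.4]
gripper_width: 0.471
```

Run:
```python
from up import *
im=cams.capture('scene');cv2.imwrite('pics/scene11.png',cv2.resize(im[70:270,160:400,::-1],None,fx=3,fy=3,interpolation=cv2.INTER_CUBIC))
im=cams.capture('side');cv2.imwrite('pics/side11.png',cv2.resize(im[130:290,200:400,::-1],None,fx=3.5,fy=3.5,interpolation=cv2.INTER_CUBIC))
p=toolT();pe=p[:3,3]+p[:3,2]*.222;print('plain',w2b(pe))
rows([pose2(90,-.029+(.129+.029)*k,.046,.015) for k in (.1,.3,.5,.7,.9,1)])
```

```text
[-0.0294  0.0457  0.2466] [ 16.3275   4.24   -19.6749   0.0459 -66.078  -12.4952]
plain [-0.029   0.0463  0.0246]
{"dx": -0.000, "dy": -0.016, "dz": -0.000, "wx": -0.0, "wy": -0.0, "wz": -0.1},
{"dx": -0.000, "dy": -0.048, "dz": -0.000, "wx": -0.0, "wy": -0.0, "wz": -0.1},
{"dx": -0.000, "dy": -0.079, "dz": -0.000, "wx": -0.0, "wy": -0.0, "wz": -0.1},
{"dx": -0.000, "dy": -0.111, "dz": -0.000, "wx": -0.0, "wy": -0.0, "wz": -0.1},
{"dx": -0.001, "dy": -0.143, "dz": -0.000, "wx": -0.0, "wy": -0.0, "wz": -0.1},
{"dx": -0.001, "dy": -0.158, "dz": -0.000, "wx": -0.0, "wy": -0.0, "wz": -0.1},
```

View pics/scene11.png

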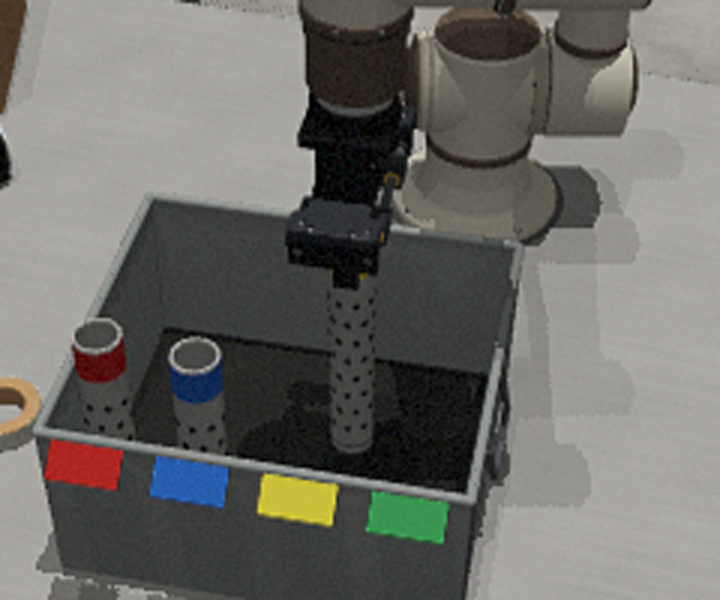

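View pics/side11.png

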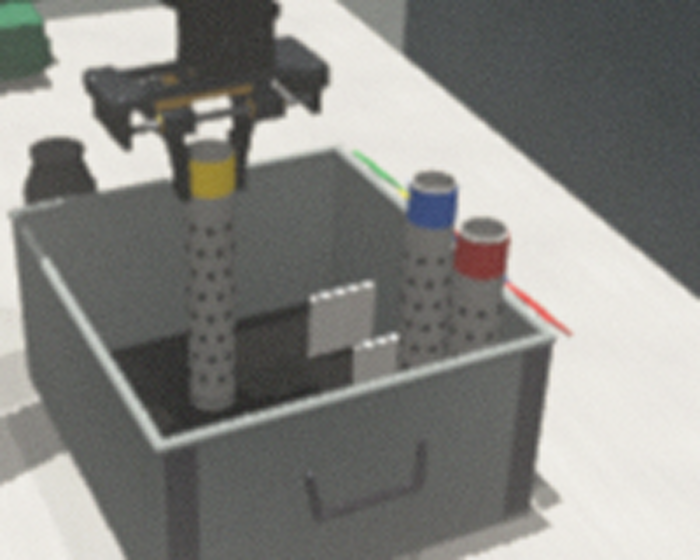

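Request:
drive_tool:
  deltas:
    - {"dx": 0, "dy": -0.006, "dz": 0, "wx": 0, "wy": 0, "wz": 0}
    - {"dx": 0, "dy": -0.016, "dz": 0, "wx": 0, "wy": 0, "wz": 0}
    - {"dx": 0, "dy": -0.03, "dz": 0, "wx": 0, "wy": 0, "wz": 0}
    - {"dx": 0, "dy": -0.046, "dz": 0, "wx": 0, "wy": 0, "wz": 0}
    - {"dx": 0, "dy": -0.062, "dz": 0, "wx": 0, "wy": 0, "wz": 0}
    - {"dx": 0, "dy": -0.078, "dz": 0, "wx": 0, "wy": 0, "wz": 0}
    - {"dx": 0, "dy": -0.094, "dz": 0, "wx": 0, "wy": 0, "wz": 0}
    - {"dx": 0, "dy": -0.11, "dz": 0, "wx": 0, "wy": 0, "wz": 0}
    - {"dx": 0, "dy": -0.126, "dz": 0, "wx": 0, "wy": 0, "wz": 0}
    - {"dx": 0, "dy": -0.14, "dz": 0, "wx": 0, "wy": 0, "wz": 0}
    - {"dx": 0, "dy": -0.15, "dz": 0, "wx": 0, "wy": 0, "wz": 0}
    - {"dx": 0, "dy": -0.156, "dz": 0, "wx": 0, "wy": 0, "wz": 0}
    - {"dx": 0, "dy": -0.156, "dz": 0, "wx": 0, "wy": 0, "wz": 0}
    - {"dx": 0, "dy": -0.156, "dz": 0, "wx": 0, "wy": 0, "wz": 0}

```text
time_s: 19.35
tcp_pos: [0.6111, -0.0224, 0.247]
ee_rot: [[0.068, -0.998, 0.001], [-0.998, -0.068, 0.0], [-0.0, -0.001, -1.0]]
wrist_force: [-0.3, 0.1, -3.5]
gripper_width: 0.467
```

Run:
```python
from up import *
im=cams.capture('scene');cv2.imwrite('pics/scene12.png',cv2.resize(im[70:270,160:400,::-1],None,fx=3,fy=3,interpolation=cv2.INTER_CUBIC))
im=cams.capture('side');cv2.imwrite('pics/side12.png',cv2.resize(im[130:290,200:400,::-1],None,fx=3.5,fy=3.5,interpolation=cv2.INTER_CUBIC))
p=toolT();pe=p[:3,3]+p[:3,2]*.222;print('plain',w2b(pe))
rows([pose2(90,.129,.046,0)])
```

```text
[0.1269 0.046  0.247 ] [ 13.0573  19.8241   0.6441   0.0089 -70.7625  -9.1575]
plain [0.1272 0.046  0.0254]
{"dx": -0.000, "dy": -0.002, "dz": 0.015, "wx": -0.1, "wy": 0.0, "wz": -0.1},
```

View pics/scene12.png

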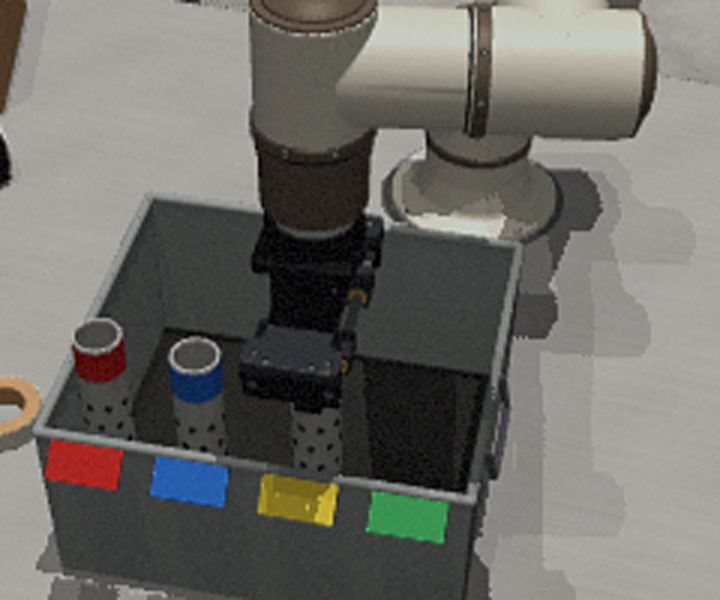

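View pics/side12.png

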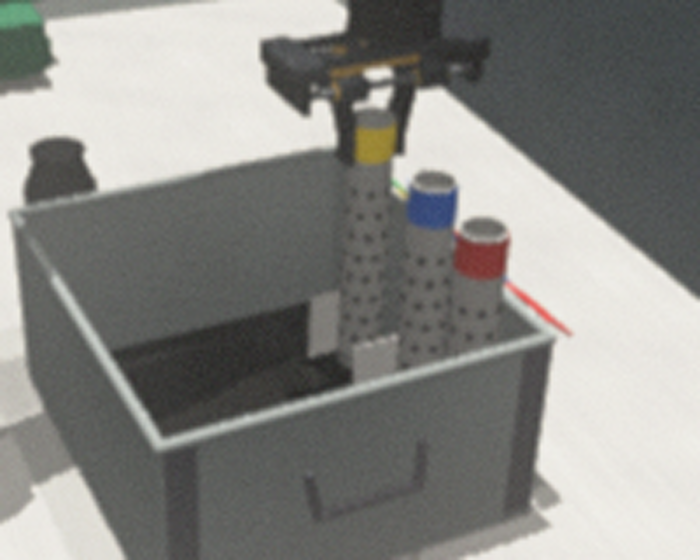

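The core is over the yellow bay, lined up with the neighbouring cores. I lower it gently.

Request:
drive_tool:
  deltas:
    - {"dx": 0, "dy": 0, "dz": 0.003, "wx": 0, "wy": 0, "wz": 0}
    - {"dx": 0, "dy": 0, "dz": 0.006, "wx": 0, "wy": 0, "wz": 0}
    - {"dx": 0, "dy": 0, "dz": 0.009, "wx": 0, "wy": 0, "wz": 0}
    - {"dx": 0, "dy": 0, "dz": 0.012, "wx": 0, "wy": 0, "wz": 0}
    - {"dx": 0, "dy": 0, "dz": 0.012, "wx": 0, "wy": 0, "wz": 0}

```text
time_s: 19.95
tcp_pos: [0.6111, -0.0223, 0.2345]
ee_rot: [[0.068, -0.998, 0.001], [-0.998, -0.068, 0.0], [-0.0, -0.001, -1.0]]
wrist_force: [0.1, -0.3, -4.3]
gripper_width: 0.471
```

Request:
drive_tool:
  deltas:
    - {"dx": 0, "dy": 0, "dz": 0.001, "wx": 0, "wy": 0, "wz": 0}
    - {"dx": 0, "dy": 0, "dz": 0.002, "wx": 0, "wy": 0, "wz": 0}
    - {"dx": 0, "dy": 0, "dz": 0.002, "wx": 0, "wy": 0, "wz": 0}

```text
time_s: 20.25
tcp_pos: [0.6115, -0.0223, 0.2331]
ee_rot: [[0.068, -0.998, 0.002], [-0.998, -0.068, 0.0], [-0.0, -0.002, -1.0]]
wrist_force: [-0.4, 0.4, -5.2]
gripper_width: 0.466
```

Request:
drive_tool:
  deltas:
    - {"dx": 0, "dy": 0, "dz": 0.001, "wx": 0, "wy": 0, "wz": 0}
    - {"dx": 0, "dy": 0, "dz": 0.0015, "wx": 0, "wy": 0, "wz": 0}
    - {"dx": 0, "dy": 0, "dz": 0.0015, "wx": 0, "wy": 0, "wz": 0}

```text
time_s: 20.55
tcp_pos: [0.6115, -0.0223, 0.2317]
ee_rot: [[0.068, -0.998, 0.002], [-0.998, -0.068, 0.0], [-0.0, -0.002, -1.0]]
wrist_force: [1.1, 0.3, -4.2]
gripper_width: 0.472
```

Request:
drive_tool:
  deltas:
    - {"dx": 0, "dy": 0, "dz": 0.0005, "wx": 0, "wy": 0, "wz": 0}
    - {"dx": 0, "dy": 0, "dz": 0.001, "wx": 0, "wy": 0, "wz": 0}
    - {"dx": 0, "dy": 0, "dz": 0.001, "wx": 0, "wy": 0, "wz": 0}

```text
time_s: 20.85
tcp_pos: [0.6116, -0.0224, 0.231]
ee_rot: [[0.068, -0.998, 0.002], [-0.998, -0.068, 0.0], [0.0, -0.002, -1.0]]
wrist_force: [-0.1, -0.3, -3.5]
gripper_width: 0.467
```

Request:
drive_tool:
  deltas:
    - {"dx": 0, "dy": 0, "dz": 0.0005, "wx": 0, "wy": 0, "wz": 0}
    - {"dx": 0, "dy": 0, "dz": 0.001, "wx": 0, "wy": 0, "wz": 0}
    - {"dx": 0, "dy": 0, "dz": 0.001, "wx": 0, "wy": 0, "wz": 0}
    - {"dx": 0, "dy": 0, "dz": 0.001, "wx": 0, "wy": 0, "wz": 0}

```text
time_s: 21.25
tcp_pos: [0.6117, -0.0224, 0.2308]
ee_rot: [[0.068, -0.998, 0.003], [-0.998, -0.068, -0.0], [0.0, -0.003, -1.0]]
wrist_force: [-1.6, 0.2, 3.8]
gripper_width: 0.469
```

The force turned from about −4 to +3.8 N, so the core is on the floor. I release and withdraw straight up.

Request:
drive_tool:
  deltas:
    - {"dx": 0, "dy": 0, "dz": -0.0005, "wx": 0, "wy": 0, "wz": 0}
    - {"dx": 0, "dy": 0, "dz": -0.0005, "wx": 0, "wy": 0, "wz": 0}
    - {"dx": 0, "dy": 0, "dz": -0.0005, "wx": 0, "wy": 0, "wz": 0}
    - {"dx": 0, "dy": 0, "dz": -0.0005, "wx": 0, "wy": 0, "wz": 0}
    - {"dx": 0, "dy": 0, "dz": -0.0005, "wx": 0, "wy": 0, "wz": 0}
    - {"dx": 0, "dy": 0, "dz": -0.0005, "wx": 0, "wy": 0, "wz": 0}
    - {"dx": 0, "dy": 0, "dz": -0.0005, "wx": 0, "wy": 0, "wz": 0}
    - {"dx": 0, "dy": 0, "dz": -0.0005, "wx": 0, "wy": 0, "wz": 0}
  gripper: 0.9

```text
time_s: 22.05
tcp_pos: [0.6115, -0.0224, 0.2302]
ee_rot: [[0.068, -0.998, 0.002], [-0.998, -0.068, 0.0], [-0.0, -0.002, -1.0]]
wrist_force: [-0.2, -0.6, 0.8]
gripper_width: 0.894
```

Request:
drive_tool:
  deltas:
    - {"dx": 0, "dy": 0, "dz": -0.005, "wx": 0, "wy": 0, "wz": 0}
    - {"dx": 0, "dy": 0, "dz": -0.015, "wx": 0, "wy": 0, "wz": 0}
    - {"dx": 0, "dy": 0, "dz": -0.03, "wx": 0, "wy": 0, "wz": 0}
    - {"dx": 0, "dy": 0, "dz": -0.05, "wx": 0, "wy": 0, "wz": 0}
    - {"dx": 0, "dy": 0, "dz": -0.075, "wx": 0, "wy": 0, "wz": 0}
    - {"dx": 0, "dy": 0, "dz": -0.1, "wx": 0, "wy": 0, "wz": 0}
    - {"dx": 0, "dy": 0.03, "dz": -0.13, "wx": 0, "wy": 0, "wz": 0}
    - {"dx": 0, "dy": 0.06, "dz": -0.15, "wx": 0, "wy": 0, "wz": 0}
    - {"dx": 0, "dy": 0.08, "dz": -0.15, "wx": 0, "wy": 0, "wz": 0}
    - {"dx": 0, "dy": 0.08, "dz": -0.15, "wx": 0, "wy": 0, "wz": 0}

```text
time_s: 23.05
tcp_pos: [0.5298, -0.0281, 0.3835]
ee_rot: [[0.068, -0.998, 0.007], [-0.998, -0.068, 0.001], [-0.001, -0.007, -1.0]]
wrist_force: [-0.3, 0.2, 0.8]
gripper_width: 0.902
```

Run:
```python
from up import *
im=cams.capture('scene');cv2.imwrite('pics/scene13f.png',im[:,:,::-1]);cv2.imwrite('pics/scene13.png',cv2.resize(im[130:280,165:345,::-1],None,fx=4,fy=4,interpolation=cv2.INTER_CUBIC))
im=cams.capture('side');cv2.imwrite('pics/side13.png',cv2.resize(im[130:290,200:400,::-1],None,fx=3.5,fy=3.5,interpolation=cv2.INTER_CUBIC))
print(r.sense()['wrist_force'])
```

```text
[0.0454 0.0458 0.3835] [ 14.5099   8.4285   4.4091   0.0325 -85.5591 -10.593 ]
[ 0.6884  0.5845 -0.1166]
```

View pics/scene13.png

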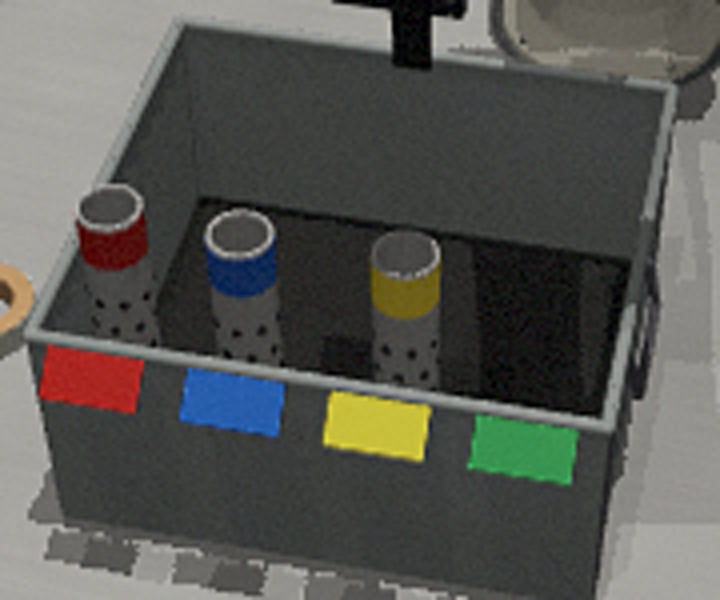

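View pics/side13.png

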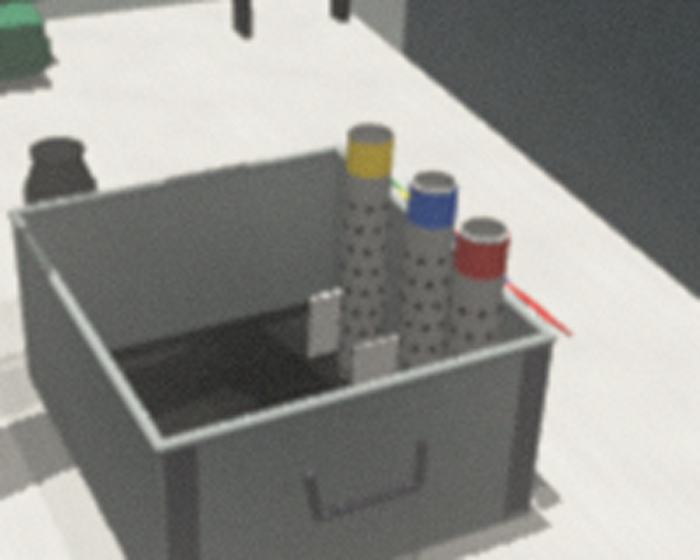

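Run:
```python
from up import *
q=onz('scene',(165+406/4-.4,130+254/4-.4),.27);print('core top in bin',w2b(q))
a=cv2.imread('pics/scene0.png');b=cv2.imread('pics/scene13f.png')
for nm,s in (('red',np.s_[174:216,182:206]),('blue',np.s_[181:222,214:236]),('cap',np.s_[215:260,415:455]),('tape',np.s_[190:222,140:178])): print(nm,cv2.absdiff(a[s],b[s]).mean())
print(ticket.finish_job())
```

```text
[0.047  0.0461 0.3811] [ 14.4959   8.724    4.4466   0.0216 -85.4977 -10.5828]
core top in bin [0.1294 0.0512 0.27  ]
red 4.4963624338624335
blue 7.973022912047302
cap 5.647407407407408
tape 4.776315789473684
the job is handed in; nothing more can be done
None
```

I stood the fallen core up in the yellow-labelled bay, painted end on top, let go of it and handed the job in at about 23 s of the 58 s allowed. No verdict was reported, so success rests on the checks below.

**What I did:**
1. I gripped the core near its middle, tilted it up to about 61° and leaned it on the left rim.
2. I let go and gripped it again from its painted end.
3. I brought it upright with its plain end about 15 mm above the bin floor and moved it into the yellow bay.
4. I lowered it until the wrist force turned from about −4 N to +4 N, opened the gripper and backed straight up.

**Last checks:**
- **Upright:** in the scene and side pictures the core stands parallel to the red and blue cores. I judged this by eye and did not measure the angle.
- **Position:** its top measures (129, 51) mm in the bin frame, against a bay centre of (129, 46) mm. That is about 5 mm off, within the 30 mm allowed.
- **Other things:** red core, blue core, end cap and tape roll appear at the same pixels as at the start. The picture difference was small, and slightly larger at the blue core, where the background behind it changed.
- **Gripper:** it is clear of everything, with wrist force near zero.

**Disagreements:**
- The first drive call was refused because its rows lacked some keys; nothing moved.
- My first approach ran joint 6 to its range end, so I turned the gripper half round.
- My first bin position from the scene camera disagreed with the labels by about 5 mm. I shifted it 1.6 mm in y after the wrist view, which put the yellow label's centre at 46 mm.
- When I triangulated the leaned core, the two camera views disagreed by 2–5 mm.

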